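# Stand the spindle up in its transit crate

## Robot

A 6-joint arm with a two-finger parallel gripper is mounted at the origin on a cart in front of the work surface, level with it; the furniture and walls round the work are solid. World frame = base frame: x ahead of the robot, y to its left, z up, the work surface at z = 0. Lengths are in mm, angles in rad, forces in N, time in s.
With the tool pointing down it reaches from about 275 to 1000 mm from the base axis. Payload 8.4 kg.
Tool frame: the origin (TCP) lies at the very end of the fingers, on their centre line; the grasp point (between the pads) lies 19 mm behind it; z points along the fingers, y is the direction in which the jaws open and shut (so a half turn about z gives the same grasp; the last joint's range is limited). The gripper opens to 85 mm and grips with 20 to 120 N. Pads are 22 mm wide; open, the fingers measure 114 mm over their backs; the gripper's body (76 mm by 85 mm) begins 54 mm behind the grasp point. The pads swing forward as they close: fully open they stand 13 mm farther back than shut.
Start: joints at [-0.002, 0.353, 1.633, -0, 1.155, -0.002], TCP at [625.002, -0, 231.281] pointing down, gripper open.
Joint ranges: [-2.63, 2.63], [-0.92, 2.1], [0.06, 2.66], [-1.3, 4.44], [0, 2.69], [-3.02, 3.02]. Speed limits (rad/s): [2.22, 2.22, 2.79, 3.14, 3.14, 3.14].

## Interface

Orientations are given as [roll, pitch, yaw] about the fixed x, y, z axes, in that order (R = Rz(yaw) Ry(pitch) Rx(roll)).
In Python, from rig import sense, grab_frame, sign_off, masks_of gives the robot as it stands. The module is installed in compiled form; this text tells all that it offers.
- The arm moves only by the shell command python3 -m inch 'ROWS' [FORCE]. ROWS is JSON, a list of rows, each an object of numbers: "gripper": the finger opening in m, from 0 to 0.0854; "tx", "ty", "tz": the shift along the tool's x, y, z in m; "spin": the turn about the tool's z in degrees. In form: [{"gripper": .., "tx": .., "ty": .., "tz": .., "spin": ..}, ...]. A call has exactly 8 rows; each row shifts and turns the commanded pose from where the row before left it, along the tool's axes as they then stand; what a row does not reach is not made up. A row lasts 1/10 s, in which the tool goes at most 50 mm and 8.59 degrees, less where a joint would pass 70% of its speed; a pose out of reach is approached as far as the arm can. A call is refused whole if a number of a shift passes 0.05 or a number of a turn 8.59, either way. A call with a gripper value outside its range is refused whole. The fingers move at their own pace and stop on an object; FORCE is the grip in N (left out, the last holds). Time passes only in rows, so rows that do not move let the fingers close, or fill a call up. It gives the time, the measured TCP pose, the force and the opening at its end, in the units of the state.
- sense(): the state, without advancing time (a new reading comes with each control period).
- grab_frame(name): name is "scene" or "side" or "wrist"; returns a dict with "pixels" (420x560x3 uint8, red, green, blue), "K" (3x3 intrinsics, pixels), "extrinsics" (4x4, takes a point from camera to world coordinates). Camera axes: x right, y down, z forward; pixel columns grow to the right and rows downward; lengths in mm; the calibration is good to about 2 mm. The wrist camera is an equidistant fisheye: a pixel r from the principal point sees the ray r / f radians off the axis. A picture is of the moment at which its call begins. There is no depth.
- sign_off(): hands the job in, once; it reports no verdict.
Trained networks look in the newest picture that a camera, given by its name, has taken for a name from the list of things; names that differ only in an ending like _2 or _b are one class to them, and where a whole thing is asked for, a point or a joint stands for the part that bears it (a point fixed in the world has none). Each returns a list of dicts, best first, with "conf" (0 to 1); they miss things now and then, are a little off and sometimes report something else, mostly with a low value. They report only what shows in the picture. A call takes as long as a camera call.
- masks_of(camera, target): "pixels" (420x560 bool, what is visible of it) and "centre" ([row, column] in pixels, amid what is visible of it).
The state is a dict: "clock": time; "qpos": joint angles; "qvel": joint speeds; "joint_efforts": joint torques, N m; "eef_pos": TCP position; "tcp_rot": TCP orientation; "contact_force": force on the tool from outside, world axes, zero at the start; "wrist_torque": the same for the moment, N m; "opening": opening from 0.0 (shut) to 1.0 (fully open).
Only numpy, scipy, OpenCV 4.12 (cv2) and the standard library are available. Lean on these libraries where they do the work, as an engineer would, in place of code of your own. Each camera call takes 0.05 s, during which the arm holds its last target.

## Task

The spare spindle still lies locked down at a slant in its transit crate. Lift the hold-down plate straight up off its two dowels, keeping it level all the way, and lay it flat on the bench with its handle up; then tip the spindle upright inside the crate and press it fully home into the spring clip on the end wall, so that it stands there by itself when you let go. Leave the oil bottle, the sleeve and the other things lying about as they are.

Things in the scene. Friction and masses are not known exactly. Their poses are not given: they have to be found in the camera images.
- crate: red crate, fixed, 250 x 191 x 120 mm (its x, y, z), open on top, walls 10 mm thick (clear inside 230 x 170 mm), rim at z = 120 mm, any yaw. Origin: centre of its underside on the bench; z up; +x points to the end wall with the spring clip. Inner floor at z = 12 mm. About 60 mm are free between the spindle's free end and the -x end wall. 'Crate mm' below = mm in this frame.
- spindle: turned steel bar, 26 mm in diameter, 160 mm long, 0.4 to 0.65 kg. Origin: centre of its foot face; z along it to the free end. It starts slanted 30 degrees above level in the crate's x-z plane, under the plate: foot centre at crate mm x 93, z 23; centre of the free end at x -45, z 103, its lowest edge at x -52, z 92. Upright it stands on the inner floor, axis at x 86, y 0, top at z 172.
- spindle_neck (a point): point on the spindle's axis 96 mm from its foot face, the part that the clip takes
- foot_spot (a point): where the foot's centre stands when upright: crate mm (86, 0, 12), in a pocket: side cheeks 14 mm high, 31 mm apart, back stop 30 mm high at x = 100, front lip 6 mm high at x = 67 to 71.5. A push to +x under the lowest edge of the free end swings the spindle up, its heel held by the back stop; the finger must rise with the end, or friction jams it. Under 9 degrees from upright it falls towards the clip
- saddle (a point): middle of the saddle under the slanted spindle, crate mm (-12, 0, 65): two cheeks at x = -22 to -2, y = +-15.5 to +-22.5, 86 mm high (crate z), a rubber rest between them
- clip (a point): centre of the spring clip, where the axis of the clipped spindle runs: crate mm (86, 0, 108). Two sprung steel jaws 14 mm high (z = 101 to 115), open to -x, flared tips at x = 68, y = +-19. Pressing the spindle in takes 5 to 12 N, best just above the jaws; a rubber pad behind stops it when home
- jaw_left (a joint): angle of the clip jaw on the crate's +y side, 0 closed, grows as it is spread (about 0.12 rad while the spindle passes); a spring closes it
- jaw_right (a joint): the same for the jaw on the -y side
- plate: aluminium hold-down plate, 50 x 160 x 12 mm (its x, y, z), 0.28 kg; its two 11.6 mm holes at y = +-64 sit over two 10 mm dowels on posts in the crate. Origin: centre of its underside, at the start at crate mm (38, 0, 88), axes along the crate's. The dowels end at z = 114 mm: it is free after rising 26 mm. Crate and loose things apart, the bench is clear from y = -0.12 to 0.5 m, x = 0.3 to 0.68 m
- plate_handle (a point): centre of the black bar handle on the plate, 52 mm above the plate's underside (140 mm above the bench at the start). The bar is 46 mm long along the plate's x, 11 mm wide in y, 14 mm high, on two 9 mm legs 34 mm apart
- oil_bottle: green oil bottle with a spout, 38 mm in diameter, 89 mm high, standing loose in the crate in one of the two corners at its -x end, about 54 mm from the middle line; origin: centre of its underside
- sleeve: turned steel sleeve, 25 mm in diameter, 30 mm high, standing loose in the other corner at the -x end; origin: centre of its underside
- hex_keys: folding hex key set, 27 x 100 x 20 mm, lying loose on the bench along the crate's -y side, its middle about 30 mm off the wall; origin: centre of its underside, its y axis along it
- tape_roll: yellow roll of tape, 100 mm in diameter, 19 mm high, loose on the bench; origin: centre of its underside
- marker: marker pen, 14 x 125 x 14 mm, loose on the bench; origin: centre of its underside, its y axis along it

How it is judged:
By the outcome, as a careful person would: the job done as asked, in the order asked, and still so for the second after the job is handed in, with the robot touching nothing.
It also fails if it takes over 69 s, if anything falls off the work surface, if the arm or the gripper's body presses on something with over 40 N, if the wrist force passes 120 N, or if a joint passes its speed limit or range.

## Working session

There is one attempt and no reset: what is moved stays moved. The work goes in short steps, Python scripts to look and compute and a shell command to move; the robot and the scene stay as the last step left them, time stands still between calls to the robot, and variables do not carry over. Pictures are saved under pics/ and viewed, and the job is handed in when it is done.

```bash
mkdir -p pics; ls; python3 - <<'E'
from rig import *
import cv2
s=sense();print(s)
for n in ["scene","side","wrist"]:
    f=grab_frame(n);cv2.imwrite(f"pics/{n}0.png",f["pixels"][:,:,::-1]);print(n,f["K"].tolist(),f["extrinsics"].round(3).tolist())
E
```

```text
pics
{'clock': 0.0, 'qpos': array([-2.41806513e-03,  3.53648782e-01,  1.63412316e+00,  2.76962443e-05,
        1.15525021e+00, -2.37623175e-03]), 'qvel': array([-0.00138474,  0.0007283 ,  0.00017243,  0.00074272, -0.0019457 ,
       -0.00014897]), 'joint_efforts': array([-2.03471049e-03, -6.05236173e+01, -3.42063046e+01, -2.62302356e-04,
        9.48130677e-03,  3.61521288e-06]), 'eef_pos': array([ 6.24513128e+02, -1.42821050e-03,  2.30566003e+02]), 'tcp_rot': array([-3.14016322e+00, -2.87199274e-05,  1.57074327e+00]), 'contact_force': array([ 0.80536523, -0.90669155, -0.91066793]), 'wrist_torque': array([-0.01264628,  0.01493557, -0.0101228 ]), 'opening': 0.9987709804895197}
scene [[407.4712957667229, 0.0, 282.318687061154], [0.0, 407.4712957667229, 211.3488224885639], [0.0, 0.0, 1.0]] [[0.622, -0.605, 0.498, 117.759], [-0.783, -0.47, 0.407, -143.538], [-0.012, -0.643, -0.766, 763.063], [0.0, 0.0, 0.0, 1.0]]
side [[420.8327960414436, 0.0, 282.4188806157267], [0.0, 420.8327960414436, 205.2760401988055], [0.0, 0.0, 1.0]] [[-0.937, -0.143, 0.318, 278.124], [-0.348, 0.322, -0.88, 930.821], [0.024, -0.936, -0.352, 425.793], [0.0, 0.0, 0.0, 1.0]]
wrist [[325.19226210127806, 0.0, 270.57834426657945], [0.0, 325.19226210127806, 210.18390016320504], [0.0, 0.0, 1.0]] [[1.0, 0.001, -0.001, 624.556], [0.001, -0.966, -0.259, 64.934], [-0.001, 0.259, -0.966, 371.896], [0.0, 0.0, 0.0, 1.0]]
```

View pics/scene0.png

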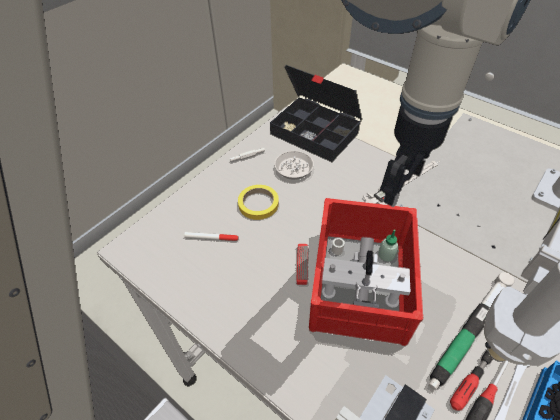

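View pics/side0.png

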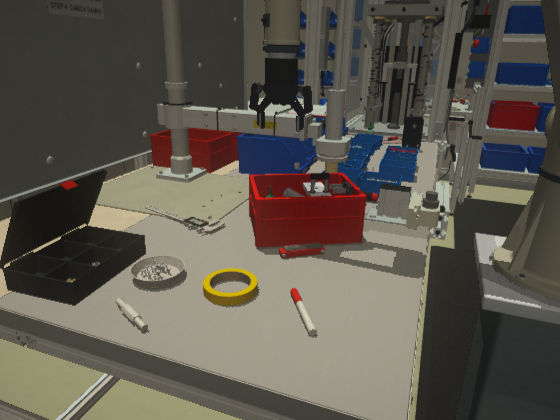

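View pics/wrist0.png

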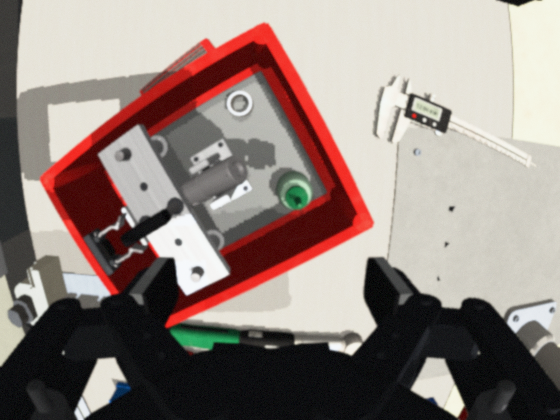

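The wrist picture shows the crate rim with corners near (267,24), (372,222) and (42,178). The clip is at the lower left, around (115,240), the plate handle near (150,222), the bottle at (296,190) and the sleeve at (240,103).

```bash
cat > h.py <<'E'
import numpy as np, cv2
from rig import *
from scipy.spatial.transform import Rotation as R
from scipy.optimize import least_squares
def ray(f,n,uv):
    K,E=f["K"],f["extrinsics"]
    d=(np.array(uv,float)-K[:2,2])/K[0,0]
    if n=="wrist":
        r=np.hypot(*d);v=np.array([*(d/r*np.sin(r)),np.cos(r)])
    else: v=np.array([*d,1.])
    return E[:3,3],E[:3,:3]@v
def onz(f,n,uv,z):
    o,d=ray(f,n,uv);return o+d*(z-o[2])/d[2]
def proj(f,n,P):
    K,E=f["K"],f["extrinsics"]
    p=(np.atleast_2d(P)-E[:3,3])@E[:3,:3]
    if n=="wrist":
        rho=np.hypot(p[:,0],p[:,1]);th=np.arctan2(rho,p[:,2])
        return p[:,:2]/rho[:,None]*th[:,None]*K[0,0]+K[:2,2]
    return p[:,:2]/p[:,2:]*K[0,0]+K[:2,2]
def c2w(c,P):
    x,y,a=c;P=np.atleast_2d(np.array(P,float));ca,sa=np.cos(a),np.sin(a)
    return np.c_[x+ca*P[:,0]-sa*P[:,1],y+sa*P[:,0]+ca*P[:,1],P[:,2]]
def boxpts(c,cx,cy,cz,lx,ly,lz):
    return c2w(c,[[cx+i*lx/2,cy+j*ly/2,cz+k*lz/2] for i in(-1,1) for j in(-1,1) for k in(-1,1)])
def draw(img,f,n,c):
    for z in(120,):
        for hx,hy in((125,95.5),(115,85)):
            q=proj(f,n,np.vstack([c2w(c,[[sx*hx,sy*hy,z]]) for sx,sy in((1,1),(1,-1),(-1,-1),(-1,1))]))
            cv2.polylines(img,[np.int32(q*4)],True,(255,255,0),1,cv2.LINE_AA,2)
    pts=[[38,0,147],[61,0,147],[15,0,147],[86,0,115],[-12,0,86],[38,64,114],[38,-64,114],[63,80,100],[63,-80,100],[13,80,100],[13,-80,100],[-45,0,103],[68,19,115],[68,-19,115]]
    for q in proj(f,n,c2w(c,pts)): cv2.circle(img,tuple(np.int32(q)),2,(0,255,255),-1)
E
python3 - <<'E'
from h import *
F={}
for n in("wrist","scene"): F[n]=grab_frame(n)
ms={}
for n in("wrist","scene"):
    for t in("crate","plate","plate_handle","oil_bottle","sleeve","hex_keys","tape_roll","marker"):
        m=masks_of(n,t); print(n,t,[(round(a["conf"],2),np.round(a["centre"])) for a in m[:2]])
obs=[("wrist",(267,24),(-125,-95.5)),("wrist",(372,222),(-125,95.5)),("wrist",(42,178),(125,-95.5)),
("scene",(326,200),(-125,-95.5)),("scene",(417,208),(-125,95.5))]
for n,uv,_ in obs: print(onz(F[n],n,uv,120).round(1))
def res(c): return np.concatenate([proj(F[n],n,c2w(c,[[*p,120]]))[0]-uv for n,uv,p in obs])
r=least_squares(res,[550,150,-2.6]);print(r.x,r.fun.round(1))
for n in F:
    img=F[n]["pixels"][:,:,::-1].copy();draw(img,F[n],n,r.x);cv2.imwrite(f"pics/fit_{n}.png",img)
E
```

```text
wrist crate [(0.61, array([167., 246.]))]
wrist plate []
wrist plate_handle [(0.88, array([212., 161.])), (0.16, array([182., 215.]))]
wrist oil_bottle [(0.84, array([190., 296.]))]
wrist sleeve [(0.73, array([ 96., 238.]))]
wrist hex_keys [(0.96, array([ 64., 183.])), (0.47, array([188., 293.]))]
wrist tape_roll []
wrist marker []
scene crate [(0.67, array([292., 371.]))]
scene plate [(0.83, array([274., 369.]))]
scene plate_handle [(0.9, array([276., 364.])), (0.2, array([263., 302.]))]
scene oil_bottle []
scene sleeve [(0.75, array([246., 338.])), (0.64, array([264., 304.]))]
scene hex_keys [(0.97, array([263., 304.])), (0.45, array([235., 211.]))]
scene tape_roll [(0.89, array([208., 262.])), (0.73, array([248., 364.]))]
scene marker [(0.66, array([235., 210.]))]
[621.6 145.7 120. ]
[709.4 -12.9 120. ]
[409.2  28.4 120. ]
[617.  144.8 120. ]
[713.9 -15.9 120. ]
[558.10206477   5.16594681  -2.63226041] [-1.2 -4.4  4.4  4.8 -4.9  1.2 -0.9 -2.   0.6  0.3]
```

View pics/fit_wrist.png

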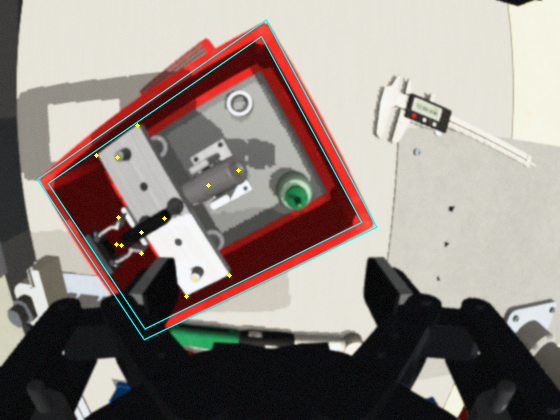

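View pics/fit_scene.png

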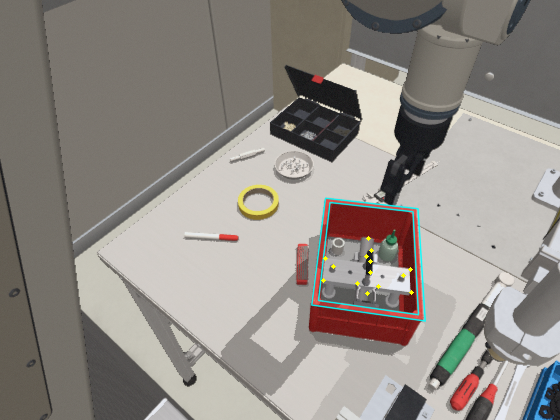

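```bash
python3 - <<'E'
import cv2
a=cv2.imread("pics/wrist0.png")[10:340,20:390];cv2.imwrite("pics/zw.png",cv2.resize(a,None,fx=1.8,fy=1.8,interpolation=cv2.INTER_CUBIC)) 
a=cv2.imread("pics/scene0.png")[190:350,290:440];cv2.imwrite("pics/zs.png",cv2.resize(a,None,fx=3.7,fy=3.7,interpolation=cv2.INTER_CUBIC))
E
```

```text
(no output)
```

View pics/zw.png

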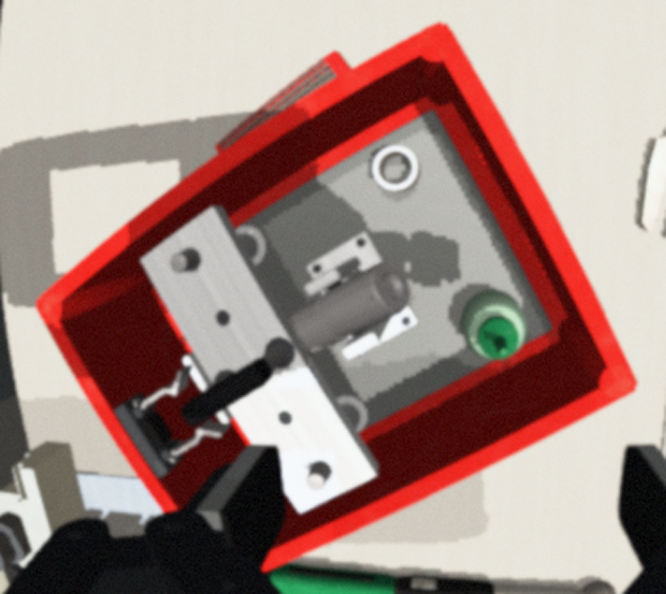

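View pics/zs.png

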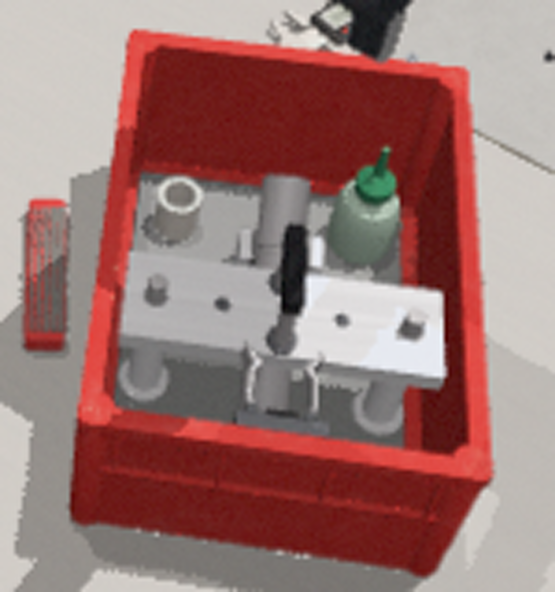

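```bash
python3 - <<'E'
from h import *
F={n:grab_frame(n) for n in("wrist","scene")}
w=lambda u,v:(20+u/1.8-.3,10+v/1.8-.3); s=lambda u,v:(290+u/3.7-.4,190+v/3.7-.4)
obs=[("wrist",w(217,207),(13,-80,100)),("wrist",w(140,259),(63,-80,100)),("wrist",w(378,465),(13,80,100)),("wrist",w(300,513),(63,80,100)),
("scene",s(130,250),(13,-80,100)),("scene",s(444,290),(13,80,100)),("scene",s(444,375),(63,80,100)),("scene",s(120,335),(63,-80,100)),
("wrist",(267.5,25),(-122.5,-93,120)),("wrist",(371.5,222.5),(-122.5,93,120)),("wrist",(42.5,178),(122.5,-93,120)),
("scene",(326.5,200),(-122.5,-93,120)),("scene",(416,208.5),(-122.5,93,120))]
def res(p):
    o=[]
    for n,uv,P in obs:
        off=p[3:6] if n=="wrist" else p[6:9]
        o+=list(proj(F[n],n,c2w(p[:3],[P])+off)[0]-uv)
    return np.r_[o,np.array(p[3:])/3]
r=least_squares(res,[558,5,-2.63]+[0]*6,loss="soft_l1");print(r.x.round(3),r.fun.round(1))
c=r.x[:3];print("handle",c2w(c,[[38,0,140]]),"yawdeg",np.degrees(c[2]))
for n,uv in(("wrist",w(492,325)),("scene",s(363,235)),("wrist",w(395,167)),("scene",s(180,190))):
    print(n,onz(F[n],n,uv,45).round(0))
np.save("c.npy",c)
for n in F:
    img=F[n]["pixels"][:,:,::-1].copy();draw(img,F[n],n,c);cv2.imwrite(f"pics/fit2_{n}.png",img)
E
```

```text
[ 5.59097e+02  6.68200e+00 -2.63700e+00 -5.80000e-02 -7.78000e-01
 -3.54200e+00  5.80000e-02  7.78000e-01 -5.50000e-01] [-0.6 -0.6  1.9 -0.1 -0.   4.7  1.  -1.4  0.3  0.1 -0.3  0.5  0.6  0.8
  0.3 -0.6 -1.5 -0.5  0.2  1.7 -0.2 -0.2 -0.7 -1.8 -0.2  0.1 -0.  -0.3
 -1.2  0.   0.3 -0.2]
handle [[525.83843344 -11.70025763 140.        ]] yawdeg -151.0705828460169
wrist [648.  -2.  45.]
scene [631.  -9.  45.]
wrist [594.  88.  45.]
scene [594.  90.  45.]
```

View pics/fit2_wrist.png

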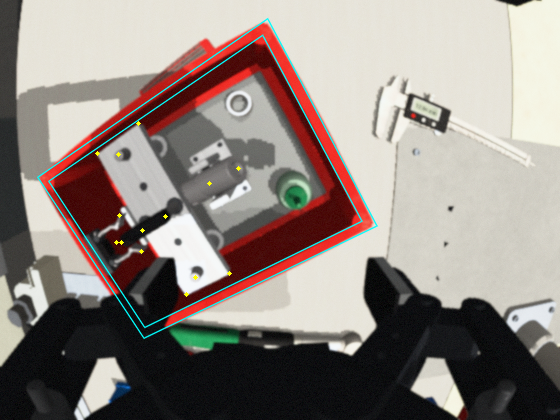

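The scene fit agrees with the picture (plate corners within 1 px): crate at about (559, 6.5), yaw −151°. The wrist camera has a small bias of a few mm. Next I turn the tool so its jaws open along crate y (tool x = −crate x), then check the loose things on the bench.

```bash
python3 -m inch '[{"gripper":0.05,"spin":7.6},{"spin":7.6},{"spin":7.6},{"spin":7.6},{"spin":7.7},{"spin":7.7},{"spin":7.7},{"spin":7.6}]'
python3 - <<'E'
from h import *
f=grab_frame("scene")
for t in("tape_roll","marker","hex_keys"):
    for a in masks_of("scene",t)[:1]:
        v,u=np.nonzero(a["pixels"]);q=np.array([onz(f,"scene",(x,y),8)[:2] for x,y in zip(u,v)]);print(t,q.min(0).round(),q.max(0).round())
c=np.load("c.npy")
s=sense();R0=R.from_euler("xyz",s["tcp_rot"]).as_matrix();print(s["eef_pos"],s["tcp_rot"],s["contact_force"])
d=c2w(c,[[38,0,140-19]])[0]-s["eef_pos"];print("tool shift to grasp",R0.T@d, "yaw want",np.degrees(c[2])+180)
E
```

```text
tape_roll [542. 270.] [654. 380.]
marker [413. 288.] [485. 395.]
hex_keys [473.  94.] [566. 170.]
[6.24993950e+02 1.28490444e-02 2.31277920e+02] [-3.14155780e+00 -1.40309357e-05  1.57080518e+00] [-0.51254304  0.38764654  0.31512585]
tool shift to grasp [-11.71377636 -99.15177723 110.28121092] yaw want 28.92941715398311$[0]: bad value
```

```bash
python3 -m inch '[{"gripper":0.05,"tx":0,"ty":0,"tz":0,"spin":7.6},{"gripper":0.05,"tx":0,"ty":0,"tz":0,"spin":7.6},{"gripper":0.05,"tx":0,"ty":0,"tz":0,"spin":7.6},{"gripper":0.05,"tx":0,"ty":0,"tz":0,"spin":7.6},{"gripper":0.05,"tx":0,"ty":0,"tz":0,"spin":7.7},{"gripper":0.05,"tx":0,"ty":0,"tz":0,"spin":7.7},{"gripper":0.05,"tx":0,"ty":0,"tz":0,"spin":7.7},{"gripper":0.05,"tx":0,"ty":0,"tz":0,"spin":7.6}]'
cat > sh.py <<'E'
import sys
from h import *
c=np.load("c.npy")
s=sense();M=R.from_euler("xyz",s["tcp_rot"]).as_matrix()
q=s["eef_pos"]-np.array([c[0],c[1],0]);ca,sa=np.cos(c[2]),np.sin(c[2])
print("clock",s["clock"],"crate pos",np.round([ca*q[0]+sa*q[1],-sa*q[0]+ca*q[1],q[2]],1),"rot",np.degrees(s["tcp_rot"]).round(2),"F",s["contact_force"].round(1),"open",round(s["opening"],3))
if len(sys.argv)>3:
    d=c2w(c,[[float(a) for a in sys.argv[1:4]]])[0]-s["eef_pos"];print("tool shift",(M.T@d).round(1))
E
python3 sh.py 38 0 121
```

```text
clock: 2.15
eef_pos: [625.0, -0.0, 231.3]
tcp_rot: [-3.142, 0.0, 0.499]
contact_force: [-0.0, -0.5, -0.1]
opening: 0.589
clock 2.15 crate pos [-54.4  37.7 231.3] rot [-180.      0.     28.58] F [-0.  -0.5 -0.1] open 0.589
tool shift [-92.6 -37.2 110.3]
```

```bash
python3 -m inch '[{"gripper":0.05,"tx":-0.015,"ty":-0.006,"tz":0.008,"spin":-0.3},{"gripper":0.05,"tx":-0.015,"ty":-0.006,"tz":0.008,"spin":0},{"gripper":0.05,"tx":-0.015,"ty":-0.006,"tz":0.008,"spin":0},{"gripper":0.05,"tx":-0.015,"ty":-0.006,"tz":0.008,"spin":0},{"gripper":0.05,"tx":-0.015,"ty":-0.006,"tz":0.008,"spin":0},{"gripper":0.05,"tx":-0.0176,"ty":-0.007,"tz":0.008,"spin":0},{"gripper":0.05,"tx":0,"ty":0,"tz":0,"spin":0},{"gripper":0.05,"tx":0,"ty":0,"tz":0,"spin":0}]'
python3 sh.py 38 0 121
python3 - <<'E'
from h import *
c=np.load("c.npy")
for n in("wrist","scene"):
    f=grab_frame(n);img=f["pixels"][:,:,::-1].copy();cv2.imwrite(f"pics/hov_{n}_raw.png",img);draw(img,f,n,c);cv2.imwrite(f"pics/hov_{n}.png",img)
E
```

```text
clock: 2.95
eef_pos: [526.6, -12.8, 183.7]
tcp_rot: [3.141, -0.001, 0.509]
contact_force: [1.5, -0.4, 0.1]
opening: 0.583
clock 2.95 crate pos [ 37.9   1.3 183.7] rot [ 1.7998e+02 -4.0000e-02  2.9190e+01] F [ 1.5 -0.4  0.1] open 0.583
tool shift [-0.2 -1.4 62.7]
```

View pics/hov_wrist.png

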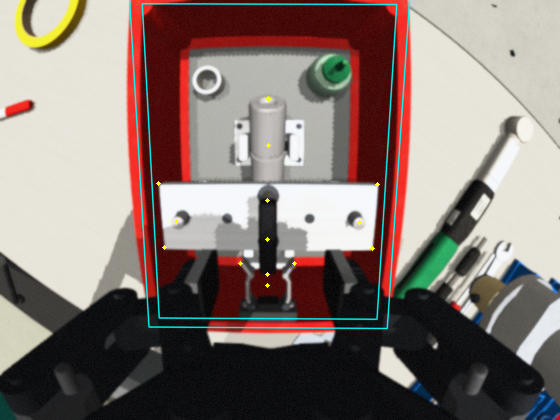

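View pics/hov_scene.png

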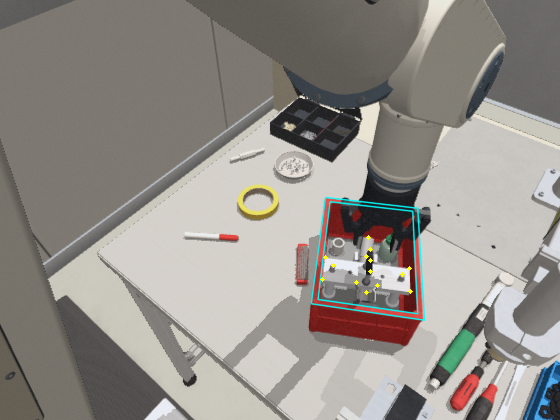

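Wrist view: the bar lies on column 267, midway between the fingers at about 205 and 335. The model points sit on the plate corners, so I lower onto the bar.

```bash
python3 -m inch '[{"gripper":0.05,"tx":0,"ty":-0.001,"tz":0.01,"spin":0.2},{"gripper":0.05,"tx":0,"ty":0,"tz":0.012,"spin":0},{"gripper":0.05,"tx":0,"ty":0,"tz":0.012,"spin":0},{"gripper":0.05,"tx":0,"ty":0,"tz":0.012,"spin":0},{"gripper":0.05,"tx":0,"ty":0,"tz":0.010,"spin":0},{"gripper":0.05,"tx":0,"ty":0,"tz":0.006,"spin":0},{"gripper":0.05,"tx":0,"ty":0,"tz":0,"spin":0},{"gripper":0.05,"tx":0,"ty":0,"tz":0,"spin":0}]'
python3 sh.py 38 0 121
python3 - <<'E'
from h import *
for n in("wrist",):
    f=grab_frame(n);img=f["pixels"][:,:,::-1].copy();cv2.imwrite(f"pics/g_{n}.png",img)
E
```

```text
clock: 3.85
eef_pos: [525.8, -11.9, 121.3]
tcp_rot: [3.142, -0.0, 0.506]
contact_force: [-1.0, 0.4, -0.4]
opening: 0.583
clock 3.85 crate pos [ 38.2   0.2 121.3] rot [180.  -0.  29.] F [-1.   0.4 -0.4] open 0.583
tool shift [ 0.2 -0.2  0.3]
```

View pics/g_wrist.png

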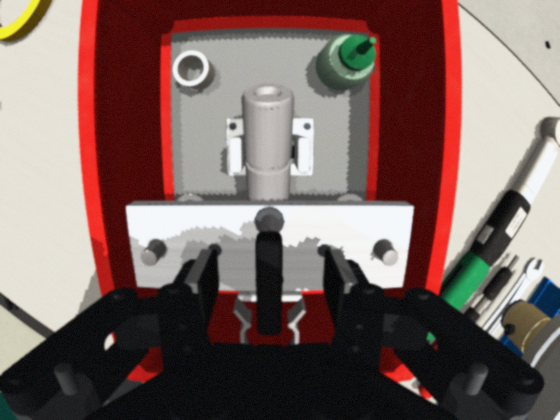

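The bar spans rows 232–332 at column 268, between the pads. I close on it now.

```bash
python3 -m inch '[{"gripper":0.008,"tx":0,"ty":0,"tz":0,"spin":0},{"gripper":0.006,"tx":0,"ty":0,"tz":0,"spin":0},{"gripper":0.005,"tx":0,"ty":0,"tz":0,"spin":0},{"gripper":0.005,"tx":0,"ty":0,"tz":0,"spin":0},{"gripper":0.005,"tx":0,"ty":0,"tz":0,"spin":0},{"gripper":0.005,"tx":0,"ty":0,"tz":0,"spin":0},{"gripper":0.005,"tx":0,"ty":0,"tz":0,"spin":0},{"gripper":0.005,"tx":0,"ty":0,"tz":0,"spin":0}]' 80; python3 sh.py
python3 -c "
from rig import *;print(sense()['wrist_torque'])"
```

```text
clock: 4.7
eef_pos: [525.9, -11.9, 121.9]
tcp_rot: [3.141, -0.001, 0.506]
contact_force: [-0.1, 0.3, 5.8]
opening: 0.11
clock 4.7 crate pos [ 38.    0.2 121.9] rot [ 1.7998e+02 -4.0000e-02  2.9000e+01] F [-0.1  0.3  5.8] open 0.11
[ 0.07574497  0.22229365 -0.0833722 ]
```

Gripped: opening is about 9–11 mm and lateral force is near zero. I lift straight up, slowly until the plate is clear of the dowels.

```bash
python3 -m inch '[{"gripper":0.005,"tx":0,"ty":0,"tz":-0.002,"spin":0},{"gripper":0.005,"tx":0,"ty":0,"tz":-0.003,"spin":0},{"gripper":0.005,"tx":0,"ty":0,"tz":-0.003,"spin":0},{"gripper":0.005,"tx":0,"ty":0,"tz":-0.003,"spin":0},{"gripper":0.005,"tx":0,"ty":0,"tz":-0.003,"spin":0},{"gripper":0.005,"tx":0,"ty":0,"tz":-0.003,"spin":0},{"gripper":0.005,"tx":0,"ty":0,"tz":0,"spin":0},{"gripper":0.005,"tx":0,"ty":0,"tz":0,"spin":0}]'; python3 sh.py
python3 - <<'E'
from h import *
for n in("wrist","scene"):
    f=grab_frame(n);img=f["pixels"][:,:,::-1].copy();cv2.imwrite(f"pics/l1_{n}.png",img)
E
```

```text
clock: 5.5
eef_pos: [525.6, -11.9, 138.3]
tcp_rot: [3.142, -0.0, 0.506]
contact_force: [-0.4, -1.3, -2.0]
opening: 0.11
clock 5.5 crate pos [3.830e+01 1.000e-01 1.383e+02] rot [ 1.8e+02 -1.0e-02  2.9e+01] F [-0.4 -1.3 -2. ] open 0.11
```

View pics/l1_wrist.png

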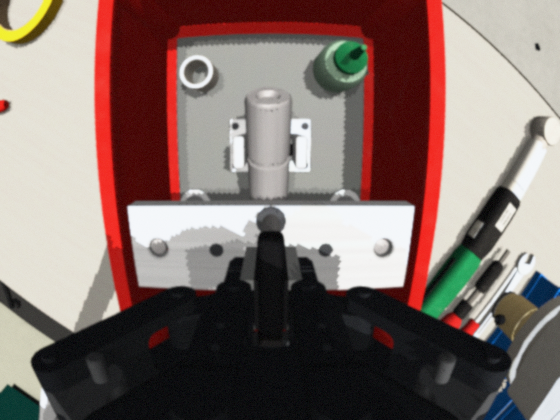

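The plate rises level, with its dowels visible as round tops at (158,247) and (383,247), and the wrist carries its weight. I continue up.

```bash
python3 -m inch '[{"gripper":0.005,"tx":0,"ty":0,"tz":-0.004,"spin":0},{"gripper":0.005,"tx":0,"ty":0,"tz":-0.006,"spin":0},{"gripper":0.005,"tx":0,"ty":0,"tz":-0.008,"spin":0},{"gripper":0.005,"tx":0,"ty":0,"tz":-0.01,"spin":0},{"gripper":0.005,"tx":0,"ty":0,"tz":-0.012,"spin":0},{"gripper":0.005,"tx":0,"ty":0,"tz":-0.012,"spin":0},{"gripper":0.005,"tx":0,"ty":0,"tz":-0.01,"spin":0},{"gripper":0.005,"tx":0,"ty":0,"tz":-0.005,"spin":0}]'
python3 - <<'E'
from h import *
c=np.load("c.npy")
print(c2w(c,[[sx*125,sy*95.5,0] for sx in(1,-1) for sy in(1,-1)]).round())
for n in("side",):
    f=grab_frame(n);img=f["pixels"][:,:,::-1].copy();cv2.imwrite(f"pics/l2_{n}.png",img)
    for t in("tape_roll","marker","hex_keys"):
        for a in masks_of("side",t)[:1]:
            v,u=np.nonzero(a["pixels"]);q=np.array([onz(f,"side",(x,y),8)[:2] for x,y in zip(u,v)]);print(t,a["conf"],q.min(0).round(),q.max(0).round())
E
python3 sh.py
```

```text
clock: 6.4
eef_pos: [526.2, -11.9, 206.8]
tcp_rot: [3.141, -0.002, 0.506]
contact_force: [0.4, -1.0, -2.7]
opening: 0.11
[[ 496. -137.    0.]
 [ 403.   30.    0.]
 [ 715.  -16.    0.]
 [ 622.  151.    0.]]
tape_roll 0.93 [543. 259.] [654. 385.]
marker 0.97 [413. 285.] [487. 404.]
hex_keys 0.72 [473.  81.] [567. 179.]
clock 6.6 crate pos [ 38.5  -0.  205.1] rot [-1.7999e+02  1.0000e-02  2.9000e+01] F [ 0.6 -0.3 -3.4] open 0.113
```

View pics/l2_side.png

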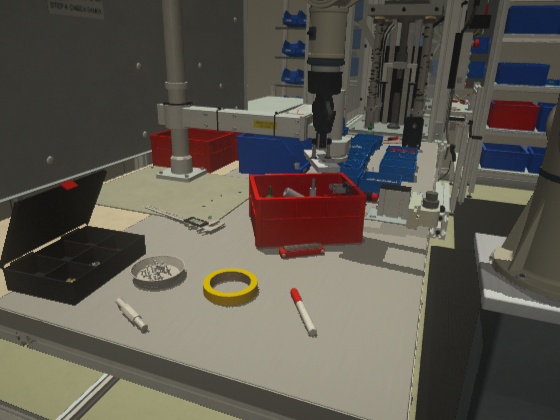

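Bench reading: hex keys at x 473–567, y 81–179; marker at x 413–487, y 285–404; tape at x over 543. I put the plate at about (378, 175), yaw unchanged.

```bash
python3 -m inch '[{"gripper":0.005,"tx":-0.002,"ty":-0.01,"tz":0,"spin":0},{"gripper":0.005,"tx":-0.003,"ty":-0.018,"tz":0,"spin":0},{"gripper":0.005,"tx":-0.003,"ty":-0.018,"tz":0,"spin":0},{"gripper":0.005,"tx":-0.003,"ty":-0.018,"tz":0,"spin":0},{"gripper":0.005,"tx":-0.003,"ty":-0.018,"tz":0,"spin":0},{"gripper":0.005,"tx":-0.003,"ty":-0.018,"tz":0,"spin":0},{"gripper":0.005,"tx":-0.003,"ty":-0.018,"tz":0,"spin":0},{"gripper":0.005,"tx":-0.003,"ty":-0.018,"tz":0,"spin":0}]'; python3 -m inch '[{"gripper":0.005,"tx":-0.003,"ty":-0.018,"tz":0,"spin":0},{"gripper":0.005,"tx":-0.003,"ty":-0.018,"tz":0,"spin":0},{"gripper":0.005,"tx":-0.003,"ty":-0.018,"tz":0.0,"spin":0},{"gripper":0.005,"tx":-0.003,"ty":-0.018,"tz":0.01,"spin":0},{"gripper":0.005,"tx":-0.003,"ty":-0.018,"tz":0.015,"spin":0},{"gripper":0.005,"tx":0,"ty":-0.01,"tz":0.015,"spin":0},{"gripper":0.005,"tx":0,"ty":0,"tz":0.01,"spin":0},{"gripper":0.005,"tx":0,"ty":0,"tz":0,"spin":0}]'
python3 - <<'E'
from h import *
for n in("side","scene"):
    f=grab_frame(n);img=f["pixels"][:,:,::-1].copy();cv2.imwrite(f"pics/p1_{n}.png",img)
E
python3 sh.py
```

```text
clock: 7.4
eef_pos: [437.7, 97.3, 205.1]
tcp_rot: [-3.141, 0.0, 0.507]
contact_force: [1.0, -0.7, -3.3]
opening: 0.108
clock: 8.2
eef_pos: [376.4, 176.0, 154.2]
tcp_rot: [-3.142, 0.002, 0.508]
contact_force: [0.6, -0.1, -2.5]
opening: 0.113
clock 8.3 crate pos [  76.7 -235.8  155.5] rot [1.7999e+02 1.0000e-02 2.9010e+01] F [ 0.8  0.1 -2.2] open 0.113
```

View pics/p1_side.png

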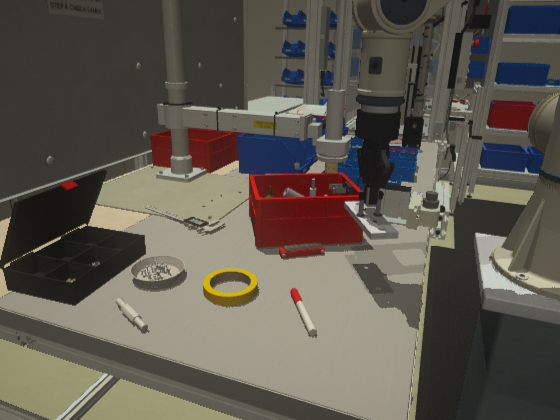

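View pics/p1_scene.png

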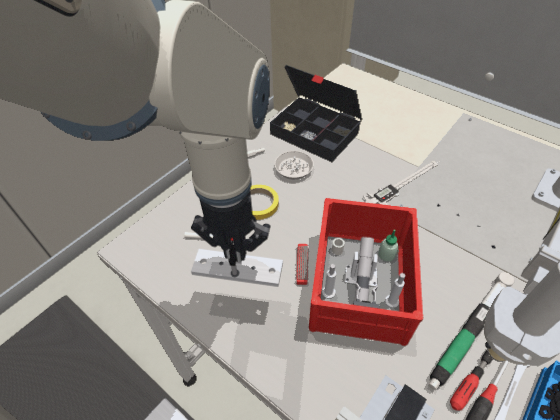

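The plate is held level, over clear bench between the marker and the hex keys. I lower it about 121 mm, slowly at the end.

```bash
python3 -m inch '[{"gripper":0.005,"tx":0,"ty":0,"tz":0.01,"spin":0},{"gripper":0.005,"tx":0,"ty":0,"tz":0.02,"spin":0},{"gripper":0.005,"tx":0,"ty":0,"tz":0.02,"spin":0},{"gripper":0.005,"tx":0,"ty":0,"tz":0.02,"spin":0},{"gripper":0.005,"tx":0,"ty":0,"tz":0.02,"spin":0},{"gripper":0.005,"tx":0,"ty":0,"tz":0.015,"spin":0},{"gripper":0.005,"tx":0,"ty":0,"tz":0.008,"spin":0},{"gripper":0.005,"tx":0,"ty":0,"tz":0,"spin":0}]'; python3 -m inch '[{"gripper":0.005,"tx":0,"ty":0,"tz":0.003,"spin":0},{"gripper":0.005,"tx":0,"ty":0,"tz":0.002,"spin":0},{"gripper":0.005,"tx":0,"ty":0,"tz":0.001,"spin":0},{"gripper":0.005,"tx":0,"ty":0,"tz":0.001,"spin":0},{"gripper":0.005,"tx":0,"ty":0,"tz":0.001,"spin":0},{"gripper":0.005,"tx":0,"ty":0,"tz":0,"spin":0},{"gripper":0.005,"tx":0,"ty":0,"tz":0,"spin":0},{"gripper":0.005,"tx":0,"ty":0,"tz":0,"spin":0}]'
```

```text
clock: 9.1
eef_pos: [377.7, 175.6, 41.5]
tcp_rot: [-3.141, 0.002, 0.506]
contact_force: [0.8, 0.2, -3.0]
opening: 0.117
clock: 9.9
eef_pos: [378.0, 176.1, 34.3]
tcp_rot: [3.142, -0.0, 0.506]
contact_force: [-0.4, 0.5, -1.8]
opening: 0.11
```

```bash
python3 -m inch '[{"gripper":0.005,"tx":0,"ty":0,"tz":0.0005,"spin":0},{"gripper":0.005,"tx":0,"ty":0,"tz":0.0005,"spin":0},{"gripper":0.005,"tx":0,"ty":0,"tz":0.0003,"spin":0},{"gripper":0.005,"tx":0,"ty":0,"tz":0,"spin":0},{"gripper":0.03,"tx":0,"ty":0,"tz":0,"spin":0},{"gripper":0.04,"tx":0,"ty":0,"tz":0,"spin":0},{"gripper":0.04,"tx":0,"ty":0,"tz":0,"spin":0},{"gripper":0.04,"tx":0,"ty":0,"tz":0,"spin":0}]'; python3 -m inch '[{"gripper":0.04,"tx":0,"ty":0,"tz":0,"spin":0},{"gripper":0.04,"tx":0,"ty":0,"tz":-0.005,"spin":0},{"gripper":0.04,"tx":0,"ty":0,"tz":-0.02,"spin":0},{"gripper":0.045,"tx":0,"ty":0,"tz":-0.03,"spin":0},{"gripper":0.05,"tx":0,"ty":0,"tz":-0.03,"spin":0},{"gripper":0.05,"tx":0,"ty":0,"tz":-0.03,"spin":0},{"gripper":0.05,"tx":0,"ty":0,"tz":-0.03,"spin":0},{"gripper":0.05,"tx":0,"ty":0,"tz":-0.02,"spin":0}]'
python3 sh.py -39 0 190
python3 - <<'E'
from h import *
for n in("side","wrist"):
    f=grab_frame(n);img=f["pixels"][:,:,::-1].copy();cv2.imwrite(f"pics/p2_{n}.png",img)
E
```

```text
clock: 10.7
eef_pos: [378.0, 176.1, 32.9]
tcp_rot: [-3.142, 0.0, 0.506]
contact_force: [0.1, -0.1, -0.4]
opening: 0.468
clock: 11.5
eef_pos: [378.4, 176.3, 200.4]
tcp_rot: [3.141, -0.002, 0.506]
contact_force: [1.1, 0.3, -0.3]
opening: 0.585
clock 11.5 crate pos [  76.1 -235.8  200.4] rot [ 1.7999e+02 -1.3000e-01  2.9000e+01] F [ 1.1  0.3 -0.3] open 0.585
tool shift [114.8 236.   10.7]
```

View pics/p2_side.png

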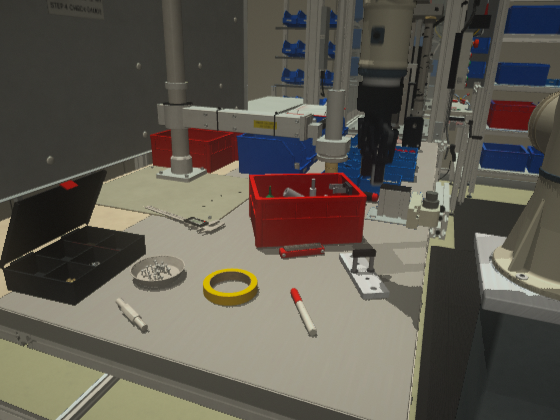

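The plate lies flat at (362,272) with its handle up, and nothing else has moved. Next I go over the spindle's free end.

```bash
python3 -m inch '[{"gripper":0.05,"tx":0.005,"ty":0.01,"tz":0,"spin":0},{"gripper":0.05,"tx":0.009,"ty":0.02,"tz":0,"spin":0},{"gripper":0.05,"tx":0.009,"ty":0.018,"tz":0,"spin":0},{"gripper":0.05,"tx":0.009,"ty":0.018,"tz":0,"spin":0},{"gripper":0.05,"tx":0.009,"ty":0.018,"tz":0,"spin":0},{"gripper":0.05,"tx":0.009,"ty":0.018,"tz":0,"spin":0},{"gripper":0.05,"tx":0.009,"ty":0.018,"tz":0,"spin":0},{"gripper":0.05,"tx":0.009,"ty":0.018,"tz":0,"spin":0}]'; python3 -m inch '[{"gripper":0.05,"tx":0.009,"ty":0.018,"tz":0,"spin":0},{"gripper":0.05,"tx":0.009,"ty":0.018,"tz":0,"spin":0},{"gripper":0.05,"tx":0.009,"ty":0.018,"tz":0.0,"spin":0},{"gripper":0.05,"tx":0.009,"ty":0.018,"tz":0,"spin":0},{"gripper":0.05,"tx":0.009,"ty":0.018,"tz":0,"spin":0},{"gripper":0.05,"tx":0.002,"ty":0.008,"tz":0.01,"spin":0},{"gripper":0.05,"tx":0,"ty":0,"tz":0,"spin":0},{"gripper":0.05,"tx":0,"ty":0,"tz":0,"spin":0}]'
python3 sh.py -38.6 0 86
python3 - <<'E'
from h import *
c=np.load("c.npy")
for n in("wrist","scene"):
    f=grab_frame(n);img=f["pixels"][:,:,::-1].copy();draw(img,f,n,c);cv2.imwrite(f"pics/s1_{n}.png",img)
E
```

```text
clock: 12.4
eef_pos: [505.0, 87.2, 196.9]
tcp_rot: [-3.141, 0.002, 0.506]
contact_force: [0.4, 0.3, 0.2]
opening: 0.585
clock: 13.2
eef_pos: [592.0, 25.4, 187.0]
tcp_rot: [-3.14, 0.002, 0.506]
contact_force: [-0.5, 0.0, 0.6]
opening: 0.587
clock 13.2 crate pos [-37.8  -0.5 187. ] rot [-1.7993e+02  1.1000e-01  2.8980e+01] F [-0.5  0.   0.6] open 0.587
tool shift [  1.    0.6 101. ]
```

View pics/s1_wrist.png

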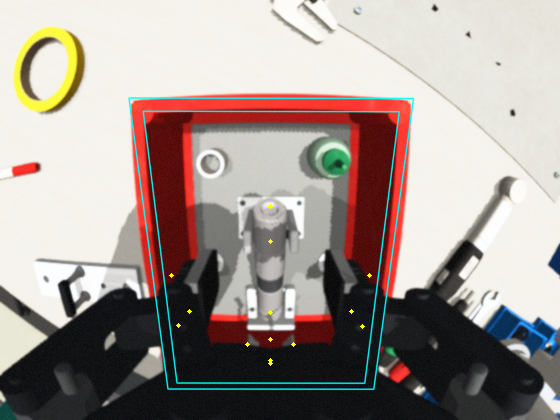

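View pics/s1_scene.png

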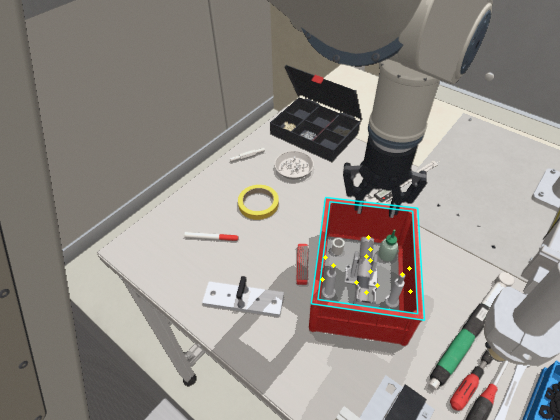

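The free end is centred at (269,208) on the column midway between the fingers, and the model point is within 3 px. I descend around it with the jaws at 42 mm.

```bash
python3 -m inch '[{"gripper":0.042,"tx":0.001,"ty":0.0005,"tz":0.01,"spin":0},{"gripper":0.042,"tx":0,"ty":0,"tz":0.017,"spin":0},{"gripper":0.042,"tx":0,"ty":0,"tz":0.017,"spin":0},{"gripper":0.042,"tx":0,"ty":0,"tz":0.017,"spin":0},{"gripper":0.042,"tx":0,"ty":0,"tz":0.017,"spin":0},{"gripper":0.042,"tx":0,"ty":0,"tz":0.015,"spin":0},{"gripper":0.042,"tx":0,"ty":0,"tz":0.008,"spin":0},{"gripper":0.042,"tx":0,"ty":0,"tz":0,"spin":0}]'
python3 sh.py -38.6 0 86
python3 - <<'E'
from h import *
for n in("wrist","scene"):
    f=grab_frame(n);img=f["pixels"][:,:,::-1].copy();cv2.imwrite(f"pics/s2_{n}.png",img)
E
```

```text
clock: 14.1
eef_pos: [593.2, 25.6, 85.8]
tcp_rot: [-3.141, 0.002, 0.506]
contact_force: [-0.3, -0.8, -0.1]
opening: 0.494
clock 14.1 crate pos [-39.   -0.   85.8] rot [-1.7995e+02  1.0000e-01  2.9010e+01] F [-0.3 -0.8 -0.1] open 0.494
tool shift [-0.4  0.  -0.2]
```

View pics/s2_wrist.png

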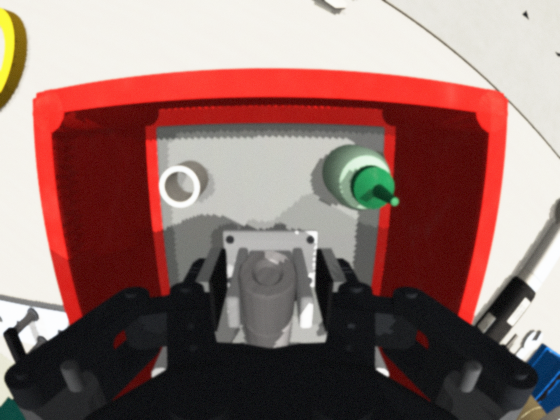

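The end sits between the pads, with the bottle (360,180) and the sleeve (180,187) clear. I close lightly at 35 N so the bar can pivot in the pads.

```bash
python3 -m inch '[{"gripper":0.03,"tx":0,"ty":0,"tz":0,"spin":0},{"gripper":0.022,"tx":0,"ty":0,"tz":0,"spin":0},{"gripper":0.022,"tx":0,"ty":0,"tz":0,"spin":0},{"gripper":0.022,"tx":0,"ty":0,"tz":0,"spin":0},{"gripper":0.022,"tx":0,"ty":0,"tz":0,"spin":0},{"gripper":0.022,"tx":0,"ty":0,"tz":0,"spin":0},{"gripper":0.022,"tx":0,"ty":0,"tz":0,"spin":0},{"gripper":0.022,"tx":0,"ty":0,"tz":0,"spin":0}]' 35
python3 sh.py
python3 - <<'E'
import numpy as np
# grip point s=152 path; grip height above tip const
s=152
P=lambda t:np.array([99.5-13*np.sin(t)-s*np.cos(t),12+13*np.cos(t)+s*np.sin(t)])
t=np.radians(np.linspace(30,90,21));p=np.array([P(a) for a in t]);d=np.diff(p,axis=0)
for a,q,e in zip(np.degrees(t[1:]),p[1:],d): print(round(a),q.round(1),"tx %.1f tz %.1f"%(-e[0],-e[1]))
E
```

```text
clock: 15.0
eef_pos: [594.7, 25.3, 87.6]
tcp_rot: [3.141, -0.001, 0.506]
contact_force: [0.3, -1.1, 5.5]
opening: 0.289
clock 15.0 crate pos [-40.2   0.9  87.6] rot [ 1.7995e+02 -7.0000e-02  2.9000e+01] F [ 0.3 -1.1  5.5] open 0.289
33 [-35.1 105.7] tx -3.6 tz -6.4
36 [-31.1 111.9] tx -3.9 tz -6.2
39 [-26.8 117.8] tx -4.3 tz -5.9
42 [-22.2 123.4] tx -4.7 tz -5.6
45 [-17.2 128.7] tx -5.0 tz -5.3
48 [-11.9 133.7] tx -5.3 tz -5.0
51 [ -6.3 138.3] tx -5.6 tz -4.7
54 [ -0.4 142.6] tx -5.9 tz -4.3
57 [  5.8 146.6] tx -6.2 tz -3.9
60 [ 12.2 150.1] tx -6.4 tz -3.6
63 [ 18.9 153.3] tx -6.7 tz -3.2
66 [ 25.8 156.1] tx -6.9 tz -2.8
69 [ 32.9 158.6] tx -7.1 tz -2.4
72 [ 40.2 160.6] tx -7.3 tz -2.0
75 [ 47.6 162.2] tx -7.4 tz -1.6
78 [ 55.2 163.4] tx -7.6 tz -1.2
81 [ 62.9 164.2] tx -7.7 tz -0.8
84 [ 70.7 164.5] tx -7.8 tz -0.4
87 [ 78.6 164.5] tx -7.9 tz 0.1
90 [ 86.5 164. ] tx -7.9 tz 0.5
```

```bash
python3 -m inch '[{"gripper":0.022,"tx":-0.0018,"ty":0,"tz":-0.0032,"spin":0},{"gripper":0.022,"tx":-0.0018,"ty":0,"tz":-0.0032,"spin":0},{"gripper":0.022,"tx":-0.002,"ty":0,"tz":-0.0031,"spin":0},{"gripper":0.022,"tx":-0.002,"ty":0,"tz":-0.0031,"spin":0},{"gripper":0.022,"tx":-0.0022,"ty":0,"tz":-0.0029,"spin":0},{"gripper":0.022,"tx":-0.0022,"ty":0,"tz":-0.0029,"spin":0},{"gripper":0.022,"tx":-0.0023,"ty":0,"tz":-0.0028,"spin":0},{"gripper":0.022,"tx":-0.0023,"ty":0,"tz":-0.0028,"spin":0}]'
python3 sh.py
python3 - <<'E'
from h import *
for n in("wrist","scene","side"):
    f=grab_frame(n);img=f["pixels"][:,:,::-1].copy();cv2.imwrite(f"pics/t1_{n}.png",img)
a=cv2.imread("pics/t1_scene.png")[180:350,290:440];b=cv2.imread("pics/t1_side.png")[110:260,220:400]
cv2.imwrite("pics/t1_z.png",np.hstack([cv2.resize(a,(450,510)),]))
E
```

```text
clock: 15.8
eef_pos: [579.0, 17.2, 111.0]
tcp_rot: [-3.141, 0.001, 0.506]
contact_force: [1.7, 2.0, -2.3]
opening: 0.286
clock 15.8 crate pos [-22.5   0.4 111. ] rot [-1.7998e+02  4.0000e-02  2.9000e+01] F [ 1.7  2.  -2.3] open 0.286
```

View pics/t1_wrist.png

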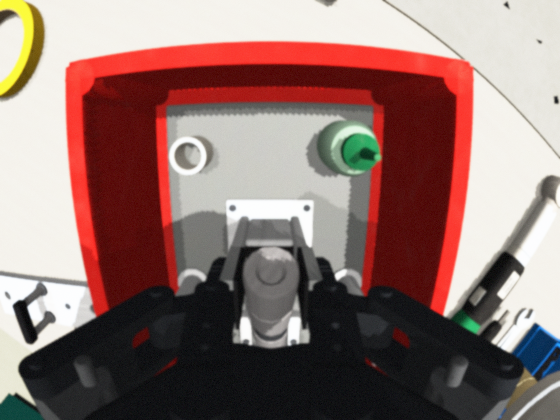

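View pics/t1_z.png

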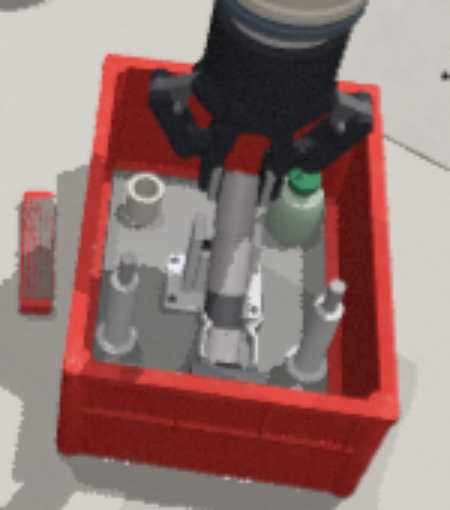

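It is swinging up between the pads with a wrist force below 3 N. I continue along the arc.

```bash
python3 -m inch '[{"gripper":0.022,"tx":-0.0025,"ty":0,"tz":-0.0027,"spin":0},{"gripper":0.022,"tx":-0.0025,"ty":0,"tz":-0.0026,"spin":0},{"gripper":0.022,"tx":-0.0026,"ty":0,"tz":-0.0025,"spin":0},{"gripper":0.022,"tx":-0.0027,"ty":0,"tz":-0.0025,"spin":0},{"gripper":0.022,"tx":-0.0028,"ty":0,"tz":-0.0024,"spin":0},{"gripper":0.022,"tx":-0.0028,"ty":0,"tz":-0.0023,"spin":0},{"gripper":0.022,"tx":-0.0029,"ty":0,"tz":-0.0022,"spin":0},{"gripper":0.022,"tx":-0.003,"ty":0,"tz":-0.0021,"spin":0}]'
python3 sh.py; python3 -m inch '[{"gripper":0.022,"tx":-0.0031,"ty":0,"tz":-0.002,"spin":0},{"gripper":0.022,"tx":-0.0031,"ty":0,"tz":-0.0019,"spin":0},{"gripper":0.022,"tx":-0.0032,"ty":0,"tz":-0.0018,"spin":0},{"gripper":0.022,"tx":-0.0032,"ty":0,"tz":-0.0018,"spin":0},{"gripper":0.022,"tx":-0.0033,"ty":0,"tz":-0.0017,"spin":0},{"gripper":0.022,"tx":-0.0034,"ty":0,"tz":-0.0015,"spin":0},{"gripper":0.022,"tx":-0.0034,"ty":0,"tz":-0.0014,"spin":0},{"gripper":0.022,"tx":-0.0035,"ty":0,"tz":-0.0014,"spin":0}]'
python3 sh.py
python3 - <<'E'
from h import *
for n in("wrist","scene"):
    f=grab_frame(n);img=f["pixels"][:,:,::-1].copy();cv2.imwrite(f"pics/t2_{n}.png",img)
a=cv2.imread("pics/t2_scene.png")[180:350,290:440]
cv2.imwrite("pics/t2_z.png",cv2.resize(a,(450,510)))
E
```

```text
clock: 16.75
eef_pos: [560.3, 6.7, 130.5]
tcp_rot: [3.142, 0.0, 0.506]
contact_force: [0.0, 0.0, -4.9]
opening: 0.285
clock 16.75 crate pos [ -1.    0.5 130.5] rot [180.   0.  29.] F [ 0.   0.  -4.9] open 0.285
clock: 17.55
eef_pos: [537.4, -6.0, 143.9]
tcp_rot: [3.142, -0.0, 0.506]
contact_force: [1.2, 0.7, -4.7]
opening: 0.291
clock 17.55 crate pos [ 25.2   0.6 143.9] rot [180.  -0.  29.] F [ 1.2  0.7 -4.7] open 0.291
```

View pics/t2_z.png

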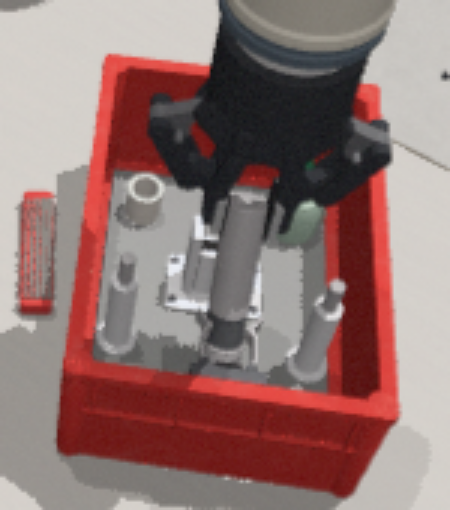

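View pics/t2_wrist.png

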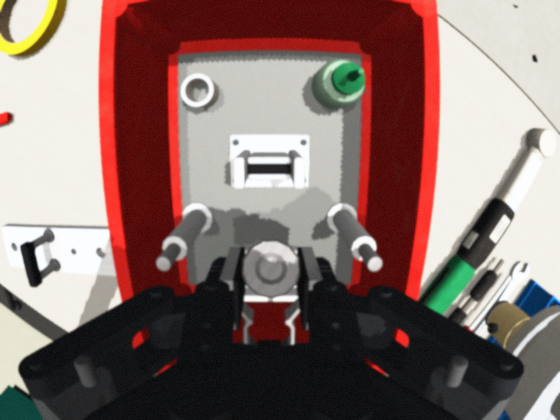

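The bar is about 66° up, and both pads still hold its end at (270,268) in the wrist view. I continue toward upright.

```bash
python3 -m inch '[{"gripper":0.022,"tx":-0.0035,"ty":0,"tz":-0.0011,"spin":0},{"gripper":0.022,"tx":-0.0035,"ty":0,"tz":-0.001,"spin":0},{"gripper":0.022,"tx":-0.0036,"ty":0,"tz":-0.001,"spin":0},{"gripper":0.022,"tx":-0.0036,"ty":0,"tz":-0.0009,"spin":0},{"gripper":0.022,"tx":-0.0037,"ty":0,"tz":-0.0008,"spin":0},{"gripper":0.022,"tx":-0.0037,"ty":0,"tz":-0.0007,"spin":0},{"gripper":0.022,"tx":-0.0038,"ty":0,"tz":-0.0006,"spin":0},{"gripper":0.022,"tx":-0.0038,"ty":0,"tz":-0.0005,"spin":0}]'
python3 sh.py; python3 -m inch '[{"gripper":0.022,"tx":-0.0038,"ty":0,"tz":-0.0004,"spin":0},{"gripper":0.022,"tx":-0.0038,"ty":0,"tz":-0.0003,"spin":0},{"gripper":0.022,"tx":-0.0039,"ty":0,"tz":-0.0002,"spin":0},{"gripper":0.022,"tx":-0.0039,"ty":0,"tz":-0.0001,"spin":0},{"gripper":0.022,"tx":0,"ty":0,"tz":0,"spin":0},{"gripper":0.022,"tx":0,"ty":0,"tz":0,"spin":0},{"gripper":0.022,"tx":0,"ty":0,"tz":0,"spin":0},{"gripper":0.022,"tx":0,"ty":0,"tz":0,"spin":0}]'
python3 sh.py
python3 - <<'E'
from h import *
for n in("wrist","scene"):
    f=grab_frame(n);img=f["pixels"][:,:,::-1].copy();cv2.imwrite(f"pics/t3_{n}.png",img)
a=cv2.imread("pics/t3_scene.png")[180:350,290:440]
cv2.imwrite("pics/t3_z.png",cv2.resize(a,(450,510)))
E
```

```text
clock: 18.45
eef_pos: [512.4, -20.1, 150.9]
tcp_rot: [3.141, -0.001, 0.506]
contact_force: [2.9, 2.1, 2.9]
opening: 0.285
clock 18.45 crate pos [ 53.8   0.9 150.9] rot [ 1.7996e+02 -7.0000e-02  2.9000e+01] F [2.9 2.1 2.9] open 0.285
clock: 19.25
eef_pos: [499.3, -27.1, 152.2]
tcp_rot: [3.141, -0.002, 0.506]
contact_force: [3.0, 5.2, 8.5]
opening: 0.287
clock 19.25 crate pos [ 68.6   0.7 152.2] rot [ 1.7999e+02 -1.2000e-01  2.8970e+01] F [3.  5.2 8.5] open 0.287
```

View pics/t3_z.png

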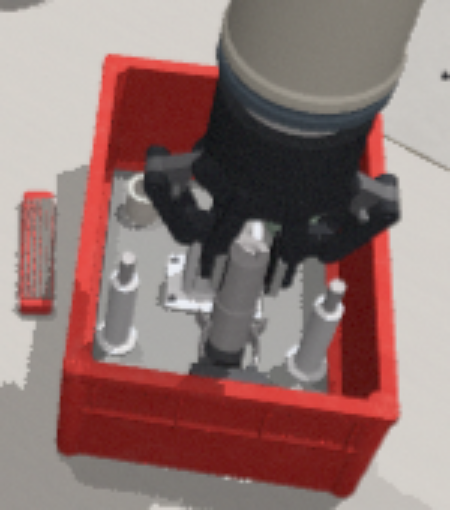

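View pics/t3_wrist.png

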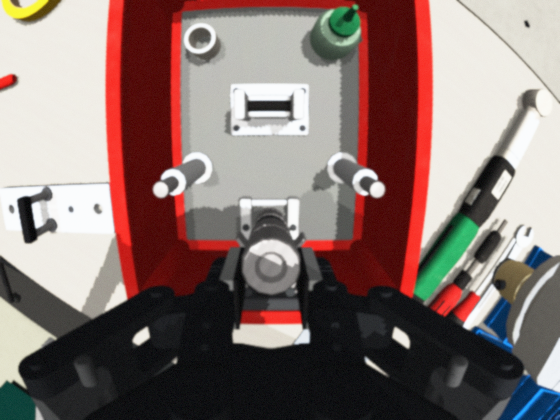

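It is at about 84° with the clip starting to resist (about 5 N). I press on in 2 mm steps.

```bash
python3 -m inch '[{"gripper":0.022,"tx":-0.002,"ty":0,"tz":-0.0005,"spin":0},{"gripper":0.022,"tx":-0.002,"ty":0,"tz":0,"spin":0},{"gripper":0.022,"tx":-0.002,"ty":0,"tz":0,"spin":0},{"gripper":0.022,"tx":-0.002,"ty":0,"tz":0,"spin":0},{"gripper":0.022,"tx":-0.002,"ty":0,"tz":0,"spin":0},{"gripper":0.022,"tx":-0.002,"ty":0,"tz":0,"spin":0},{"gripper":0.022,"tx":0,"ty":0,"tz":0,"spin":0},{"gripper":0.022,"tx":0,"ty":0,"tz":0,"spin":0}]'
python3 sh.py
python3 -m inch '[{"gripper":0.022,"tx":-0.001,"ty":0,"tz":0,"spin":0},{"gripper":0.022,"tx":-0.001,"ty":0,"tz":0.0,"spin":0},{"gripper":0.022,"tx":-0.001,"ty":0,"tz":0.0003,"spin":0},{"gripper":0.022,"tx":-0.001,"ty":0,"tz":0,"spin":0},{"gripper":0.022,"tx":-0.001,"ty":0,"tz":0,"spin":0},{"gripper":0.022,"tx":0,"ty":0,"tz":0,"spin":0},{"gripper":0.022,"tx":0,"ty":0,"tz":0,"spin":0},{"gripper":0.022,"tx":0,"ty":0,"tz":0,"spin":0}]'
python3 sh.py
python3 - <<'E'
from h import *
for n in("wrist","scene"):
    f=grab_frame(n);img=f["pixels"][:,:,::-1].copy();cv2.imwrite(f"pics/t4_{n}.png",img)
a=cv2.imread("pics/t4_scene.png")[180:350,290:440]
cv2.imwrite("pics/t4_z.png",cv2.resize(a,(450,510)))
E
```

```text
clock: 20.15
eef_pos: [489.1, -32.8, 152.5]
tcp_rot: [3.141, -0.003, 0.506]
contact_force: [4.3, 5.3, 6.7]
opening: 0.289
clock 20.15 crate pos [ 80.4   0.7 152.5] rot [ 1.7998e+02 -1.5000e-01  2.8980e+01] F [4.3 5.3 6.7] open 0.289
clock: 20.95
eef_pos: [484.5, -35.3, 152.2]
tcp_rot: [3.141, -0.002, 0.506]
contact_force: [3.7, 4.7, 5.7]
opening: 0.285
clock 20.95 crate pos [ 85.6   0.6 152.2] rot [ 1.7999e+02 -1.3000e-01  2.8980e+01] F [3.7 4.7 5.7] open 0.285
```

View pics/t4_wrist.png

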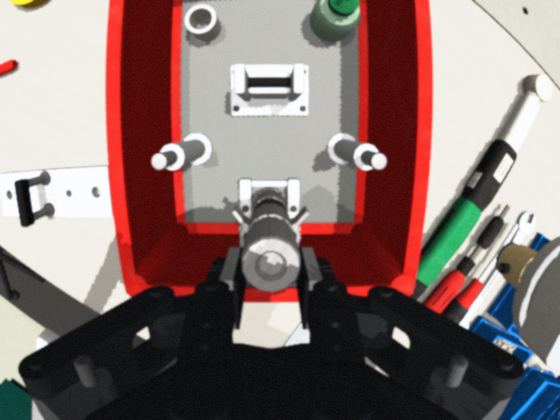

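View pics/t4_z.png

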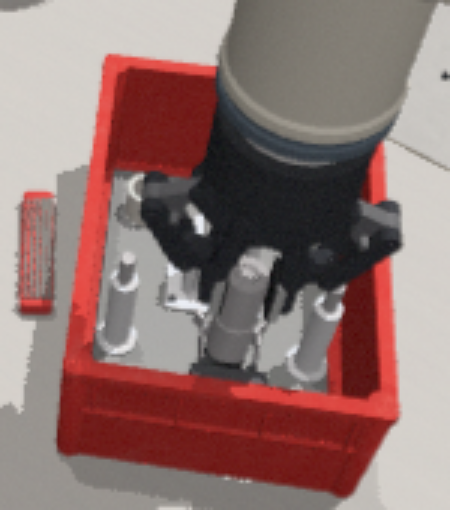

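```bash
python3 -m inch '[{"gripper":0.022,"tx":-0.001,"ty":0,"tz":0,"spin":0},{"gripper":0.022,"tx":0,"ty":0,"tz":0.0,"spin":0},{"gripper":0.022,"tx":-0.001,"ty":0,"tz":0,"spin":0},{"gripper":0.022,"tx":0,"ty":0,"tz":0,"spin":0},{"gripper":0.022,"tx":0,"ty":0,"tz":0,"spin":0},{"gripper":0.022,"tx":0,"ty":0,"tz":0,"spin":0},{"gripper":0.022,"tx":0,"ty":0,"tz":0,"spin":0},{"gripper":0.022,"tx":0,"ty":0,"tz":0,"spin":0}]'
python3 sh.py
python3 - <<'E'
from h import *
c=np.load("c.npy")
for n in("wrist","scene"):
    f=grab_frame(n);img=f["pixels"][:,:,::-1].copy()
    pts=c2w(c,[[86,0,172],[86,0,115],[68,19,115],[68,-19,115],[73,0,12],[99,0,172],[73,0,172],[86,13,172],[86,-13,172]])
    for q in proj(f,n,pts): cv2.circle(img,tuple(np.int32(q.round())),1,(0,255,255),-1)
    if n=="scene": img=img[220:320,330:410]
    else: img=img[140:330,190:350]
    cv2.imwrite(f"pics/t5_{n}.png",cv2.resize(img,None,fx=5 if n=="scene" else 3,fy=5 if n=="scene" else 3,interpolation=cv2.INTER_CUBIC))
E
```

```text
clock: 21.85
eef_pos: [482.2, -36.4, 152.1]
tcp_rot: [-3.141, -0.001, 0.506]
contact_force: [2.2, 3.5, 7.1]
opening: 0.287
clock 21.85 crate pos [ 88.1   0.5 152.1] rot [-1.7999e+02 -6.0000e-02  2.8990e+01] F [2.2 3.5 7.1] open 0.287
```

View pics/t5_wrist.png

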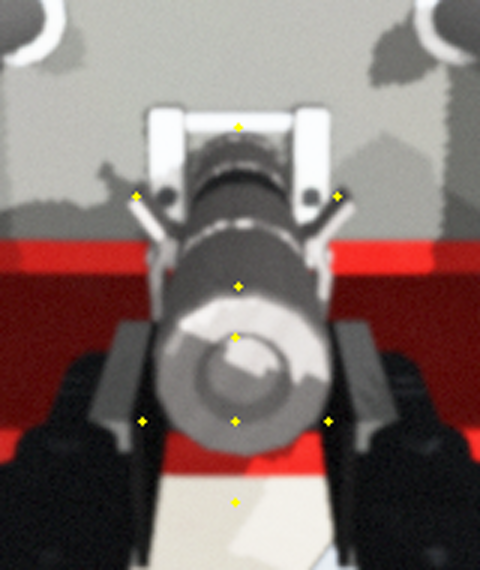

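View pics/t5_scene.png

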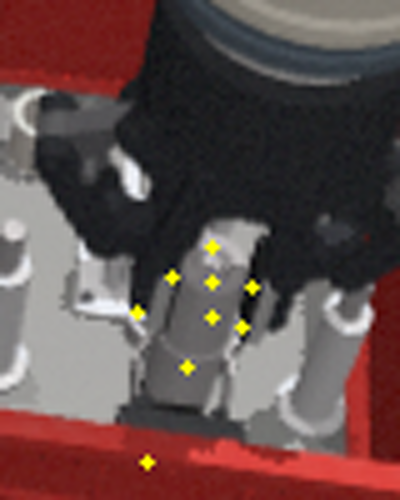

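```bash
cat > top.py <<'E'
from h import *
import sys
c=np.load("c.npy");n=sys.argv[1];uv=(float(sys.argv[2]),float(sys.argv[3]))
f=grab_frame(n)
for z in map(float,sys.argv[4:]):
    p=onz(f,n,uv,z);q=p-[c[0],c[1],0];ca,sa=np.cos(c[2]),np.sin(c[2]);print(z,np.round([ca*q[0]+sa*q[1],-sa*q[0]+ca*q[1]],1))
E
python3 top.py wrist 270.7 265 165 172 176; python3 top.py scene 377 268.5 165 172 180
python3 top.py wrist 270.7 215 115 120; python3 - <<'E'
from h import *
f=grab_frame("wrist");s=sense();M=R.from_euler("xyz",s["tcp_rot"]).as_matrix()
for p in([0,0,0],[11,13,0],[-11,13,0],[11,13,-19],[-11,13,-19],[-11,13,-40],[11,13,-40]): print(p,proj(f,"wrist",s["eef_pos"]+M@np.array(p,float)).round(1))
E
```

```text
165.0 [82.1  1. ]
172.0 [78.9  1. ]
176.0 [77.  1.]
165.0 [65.4  9.1]
172.0 [70.   8.1]
180.0 [75.3  6.8]
115.0 [73.7  1.1]
120.0 [72.3  1. ]
[0, 0, 0] [[269.6 265.3]]
[11, 13, 0] [[297.5 243.7]]
[-11, 13, 0] [[296.1 285.4]]
[11, 13, -19] [[301.1 260.1]]
[-11, 13, -19] [[299.2 305.6]]
[-11, 13, -40] [[303.5 334. ]]
[11, 13, -40] [[306.3 284.1]]
```

The wrist ray puts the bar's top at x ≈ 79 while the pads are centred at x = 88. So the bar slid in the pads and leans on the clip, about 3° short of upright and not home. I open, back off upward, and press with closed fingers just above the jaws as advised.

```bash
python3 -m inch '[{"gripper":0.03,"tx":0,"ty":0,"tz":0,"spin":0},{"gripper":0.036,"tx":0,"ty":0,"tz":0,"spin":0},{"gripper":0.045,"tx":0,"ty":0,"tz":0,"spin":0},{"gripper":0.045,"tx":0,"ty":0,"tz":0,"spin":0},{"gripper":0.045,"tx":0,"ty":0,"tz":0,"spin":0},{"gripper":0.045,"tx":0,"ty":0,"tz":0,"spin":0},{"gripper":0.045,"tx":0,"ty":0,"tz":0,"spin":0},{"gripper":0.045,"tx":0,"ty":0,"tz":0,"spin":0}]'
python3 sh.py
python3 - <<'E'
from h import *
for n in("wrist","scene"):
    f=grab_frame(n);img=f["pixels"][:,:,::-1].copy()
    cv2.imwrite(f"pics/r1_{n}.png",img)
E
```

```text
clock: 22.95
eef_pos: [481.9, -36.7, 151.6]
tcp_rot: [3.142, 0.0, 0.506]
contact_force: [0.3, -0.3, -0.9]
opening: 0.524
clock 22.95 crate pos [ 88.5   0.6 151.6] rot [180.     0.    29.01] F [ 0.3 -0.3 -0.9] open 0.524
```

View pics/r1_wrist.png

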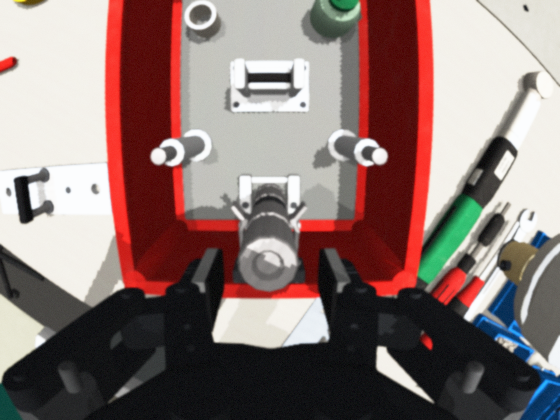

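The bar stays leaning on the clip by itself, with its top at (270,264). I go up, back, close, and come down behind it.

```bash
python3 -m inch '[{"gripper":0.045,"tx":0,"ty":0,"tz":-0.005,"spin":0},{"gripper":0.045,"tx":0,"ty":0,"tz":-0.012,"spin":0},{"gripper":0.045,"tx":0,"ty":0,"tz":-0.015,"spin":0},{"gripper":0.045,"tx":0,"ty":0,"tz":-0.015,"spin":0},{"gripper":0.045,"tx":0.0,"ty":0,"tz":-0.008,"spin":0},{"gripper":0.045,"tx":0.015,"ty":0,"tz":0,"spin":0},{"gripper":0.03,"tx":0.022,"ty":0,"tz":0,"spin":0},{"gripper":0,"tx":0.018,"ty":0,"tz":0,"spin":0}]' 60
python3 -m inch '[{"gripper":0,"tx":0.008,"ty":0,"tz":0,"spin":0},{"gripper":0,"tx":0,"ty":0,"tz":0,"spin":0},{"gripper":0,"tx":0,"ty":-0.0006,"tz":0,"spin":0},{"gripper":0,"tx":0,"ty":0,"tz":0.015,"spin":0},{"gripper":0,"tx":0,"ty":0,"tz":0.02,"spin":0},{"gripper":0,"tx":0,"ty":0,"tz":0.02,"spin":0},{"gripper":0,"tx":0,"ty":0,"tz":0.02,"spin":0},{"gripper":0,"tx":0,"ty":0,"tz":0.008,"spin":0}]'
python3 sh.py 62 0 120
python3 - <<'E'
from h import *
for n in("wrist","scene"):
    f=grab_frame(n);img=f["pixels"][:,:,::-1].copy()
    cv2.imwrite(f"pics/r2_{n}.png",img)
a=cv2.imread("pics/r2_scene.png")[180:350,290:440]
cv2.imwrite("pics/r2_z.png",cv2.resize(a,(450,510)))
E
```

```text
clock: 23.85
eef_pos: [531.5, -9.2, 206.5]
tcp_rot: [3.141, -0.001, 0.506]
contact_force: [0.9, 0.6, -0.6]
opening: 0.194
clock: 24.65
eef_pos: [534.9, -6.0, 121.9]
tcp_rot: [-3.14, 0.003, 0.506]
contact_force: [-0.4, 0.3, 0.6]
opening: -0.0
clock 24.65 crate pos [ 27.3  -0.6 121.9] rot [-1.7992e+02  1.5000e-01  2.8980e+01] F [-0.4  0.3  0.6] open -0.0
tool shift [-34.7   0.6   2. ]
```

View pics/r2_wrist.png

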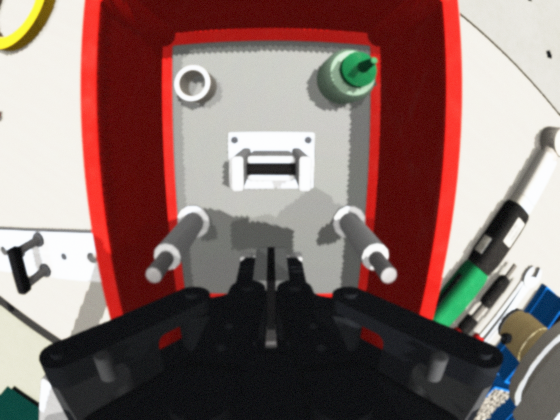

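View pics/r2_z.png

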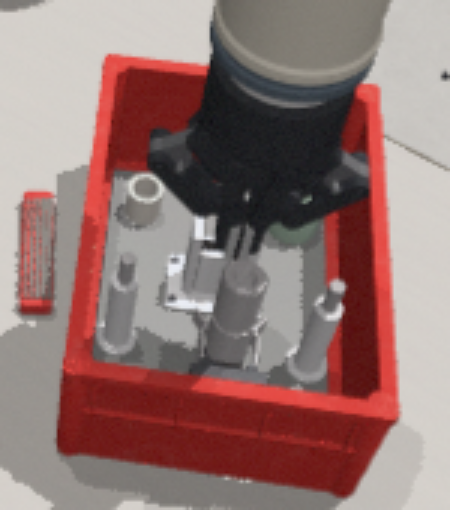

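The closed fingers are behind the bar, whose top shows at zoom (243,280). I advance to +x and watch the force.

```bash
python3 top.py scene 371 273.3 172;python3 -m inch '[{"gripper":0,"tx":-0.006,"ty":0.0006,"tz":0.002,"spin":0},{"gripper":0,"tx":-0.006,"ty":0,"tz":0,"spin":0},{"gripper":0,"tx":-0.004,"ty":0,"tz":0,"spin":0},{"gripper":0,"tx":-0.003,"ty":0,"tz":0,"spin":0},{"gripper":0,"tx":-0.003,"ty":0,"tz":0,"spin":0},{"gripper":0,"tx":-0.003,"ty":0,"tz":0,"spin":0},{"gripper":0,"tx":0,"ty":0,"tz":0,"spin":0},{"gripper":0,"tx":0,"ty":0,"tz":0,"spin":0}]'
python3 sh.py 62 0 120;  python3 -m inch '[{"gripper":0,"tx":-0.002,"ty":0,"tz":0,"spin":0},{"gripper":0,"tx":-0.002,"ty":0,"tz":0,"spin":0},{"gripper":0,"tx":-0.001,"ty":0,"tz":0,"spin":0},{"gripper":0,"tx":-0.001,"ty":0,"tz":0,"spin":0},{"gripper":0,"tx":0,"ty":0,"tz":0,"spin":0},{"gripper":0,"tx":0,"ty":0,"tz":0,"spin":0},{"gripper":0,"tx":0,"ty":0,"tz":0,"spin":0},{"gripper":0,"tx":0,"ty":0,"tz":0,"spin":0}]'
python3 sh.py 62 0 120
```

```text
172.0 [81.1 -1.7]
clock: 25.6
eef_pos: [515.3, -18.3, 121.6]
tcp_rot: [3.142, -0.0, 0.506]
contact_force: [-0.3, 0.3, 0.4]
opening: 0.002
clock 25.6 crate pos [ 50.4   0.6 121.6] rot [ 1.8e+02 -1.0e-02  2.9e+01] F [-0.3  0.3  0.4] open 0.002
tool shift [-11.6  -0.7   1.6]
clock: 26.4
eef_pos: [510.0, -21.2, 121.6]
tcp_rot: [3.142, -0.0, 0.506]
contact_force: [1.1, 3.0, 0.7]
opening: -0.003
clock 26.4 crate pos [ 56.5   0.6 121.6] rot [180.  -0.  29.] F [1.1 3.  0.7] open -0.003
tool shift [-5.5 -0.6  1.6]
```

Contact at x ≈ 56. I press on in 1 mm steps.

```bash
python3 -m inch '[{"gripper":0,"tx":-0.001,"ty":-0.0005,"tz":0,"spin":0},{"gripper":0,"tx":-0.001,"ty":0,"tz":0,"spin":0},{"gripper":0,"tx":-0.001,"ty":0,"tz":0,"spin":0},{"gripper":0,"tx":-0.001,"ty":0,"tz":0,"spin":0},{"gripper":0,"tx":0,"ty":0,"tz":0,"spin":0},{"gripper":0,"tx":0,"ty":0,"tz":0,"spin":0},{"gripper":0,"tx":0,"ty":0,"tz":0,"spin":0},{"gripper":0,"tx":0,"ty":0,"tz":0,"spin":0}]'
python3 sh.py 62 0 120;  python3 -m inch '[{"gripper":0,"tx":-0.001,"ty":0,"tz":0,"spin":0},{"gripper":0,"tx":-0.001,"ty":0,"tz":0,"spin":0},{"gripper":0,"tx":0,"ty":0,"tz":0,"spin":0},{"gripper":0,"tx":0,"ty":0,"tz":0,"spin":0},{"gripper":0,"tx":0,"ty":0,"tz":0,"spin":0},{"gripper":0,"tx":0,"ty":0,"tz":0,"spin":0},{"gripper":0,"tx":0,"ty":0,"tz":0,"spin":0},{"gripper":0,"tx":0,"ty":0,"tz":0,"spin":0}]'
python3 sh.py 62 0 120
python3 - <<'E'
from h import *
for n in("wrist","scene"):
    f=grab_frame(n);img=f["pixels"][:,:,::-1].copy()
    cv2.imwrite(f"pics/r3_{n}.png",img)
a=cv2.imread("pics/r3_scene.png")[180:350,290:440]
cv2.imwrite("pics/r3_z.png",cv2.resize(a,(450,510)))
E
```

```text
clock: 27.2
eef_pos: [506.2, -22.7, 121.6]
tcp_rot: [3.142, 0.0, 0.506]
contact_force: [-0.9, -0.0, -0.1]
opening: 0.001
clock 27.2 crate pos [6.050e+01 1.000e-01 1.216e+02] rot [180.   0.  29.] F [-0.9 -0.  -0.1] open 0.001
tool shift [-1.5 -0.1  1.6]
clock: 28.0
eef_pos: [504.5, -23.6, 121.6]
tcp_rot: [3.142, -0.0, 0.506]
contact_force: [0.5, -0.1, -0.5]
opening: -0.001
clock 28.0 crate pos [6.250e+01 1.000e-01 1.216e+02] rot [180.  -0.  29.] F [ 0.5 -0.1 -0.5] open -0.001
tool shift [ 0.5 -0.1  1.6]
```

View pics/r3_z.png

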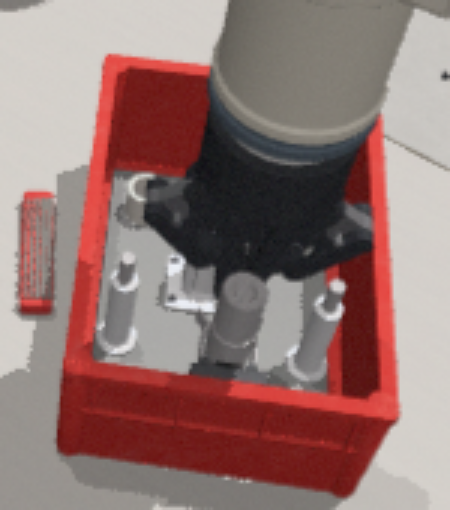

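The force fell to zero, so the bar snapped in ahead of the fingers. I press further until the pad resists.

```bash
python3 -m inch '[{"gripper":0,"tx":-0.001,"ty":0,"tz":0,"spin":0},{"gripper":0,"tx":-0.001,"ty":0,"tz":0,"spin":0},{"gripper":0,"tx":0,"ty":0,"tz":0,"spin":0},{"gripper":0,"tx":0,"ty":0,"tz":0,"spin":0},{"gripper":0,"tx":0,"ty":0,"tz":0,"spin":0},{"gripper":0,"tx":0,"ty":0,"tz":0,"spin":0},{"gripper":0,"tx":0,"ty":0,"tz":0,"spin":0},{"gripper":0,"tx":0,"ty":0,"tz":0,"spin":0}]'
python3 sh.py;  python3 -m inch '[{"gripper":0,"tx":-0.001,"ty":0,"tz":0,"spin":0},{"gripper":0,"tx":-0.001,"ty":0,"tz":0,"spin":0},{"gripper":0,"tx":0,"ty":0,"tz":0,"spin":0},{"gripper":0,"tx":0,"ty":0,"tz":0,"spin":0},{"gripper":0,"tx":0,"ty":0,"tz":0,"spin":0},{"gripper":0,"tx":0,"ty":0,"tz":0,"spin":0},{"gripper":0,"tx":0,"ty":0,"tz":0,"spin":0},{"gripper":0,"tx":0,"ty":0,"tz":0,"spin":0}]'
python3 sh.py
```

```text
clock: 28.9
eef_pos: [502.7, -24.6, 121.6]
tcp_rot: [-3.142, 0.0, 0.506]
contact_force: [0.2, 0.3, 0.2]
opening: -0.0
clock 28.9 crate pos [6.450e+01 1.000e-01 1.216e+02] rot [-180.    0.   29.] F [0.2 0.3 0.2] open -0.0
clock: 29.7
eef_pos: [501.4, -25.5, 121.7]
tcp_rot: [3.141, -0.001, 0.506]
contact_force: [4.4, 2.7, -0.9]
opening: 0.007
clock 29.7 crate pos [ 66.    0.3 121.7] rot [ 1.7998e+02 -5.0000e-02  2.9000e+01] F [ 4.4  2.7 -0.9] open 0.007
```

```bash
python3 -m inch '[{"gripper":0,"tx":-0.001,"ty":0,"tz":0,"spin":0},{"gripper":0,"tx":0,"ty":0,"tz":0,"spin":0},{"gripper":0,"tx":0,"ty":0,"tz":0,"spin":0},{"gripper":0,"tx":0,"ty":0,"tz":0,"spin":0},{"gripper":0,"tx":0,"ty":0,"tz":0,"spin":0},{"gripper":0,"tx":0,"ty":0,"tz":0,"spin":0},{"gripper":0,"tx":0,"ty":0,"tz":0,"spin":0},{"gripper":0,"tx":0,"ty":0,"tz":0,"spin":0}]'
python3 sh.py;  python3 -m inch '[{"gripper":0,"tx":-0.001,"ty":0,"tz":0,"spin":0},{"gripper":0,"tx":0,"ty":0,"tz":0,"spin":0},{"gripper":0,"tx":0,"ty":0,"tz":0,"spin":0},{"gripper":0,"tx":0,"ty":0,"tz":0,"spin":0},{"gripper":0,"tx":0,"ty":0,"tz":0,"spin":0},{"gripper":0,"tx":0,"ty":0,"tz":0,"spin":0},{"gripper":0,"tx":0,"ty":0,"tz":0,"spin":0},{"gripper":0,"tx":0,"ty":0,"tz":0,"spin":0}]'
python3 sh.py
python3 - <<'E'
from h import *
for n in("scene","side"):
    f=grab_frame(n);img=f["pixels"][:,:,::-1].copy()
    cv2.imwrite(f"pics/r4_{n}.png",img)
a=cv2.imread("pics/r4_scene.png")[180:350,290:440]
cv2.imwrite("pics/r4_z.png",cv2.resize(a,(450,510)))
E
```

```text
clock: 30.5
eef_pos: [501.3, -25.8, 121.8]
tcp_rot: [3.141, -0.002, 0.506]
contact_force: [7.1, 4.7, -3.8]
opening: -0.001
clock 30.5 crate pos [ 66.3   0.4 121.8] rot [ 1.7996e+02 -1.4000e-01  2.8990e+01] F [ 7.1  4.7 -3.8] open -0.001
clock: 31.3
eef_pos: [501.2, -26.0, 121.9]
tcp_rot: [3.14, -0.004, 0.506]
contact_force: [9.9, 6.6, -6.2]
opening: 0.0
clock 31.3 crate pos [ 66.4   0.6 121.9] rot [179.93  -0.23  28.97] F [ 9.9  6.6 -6.2] open 0.0
```

View pics/r4_z.png

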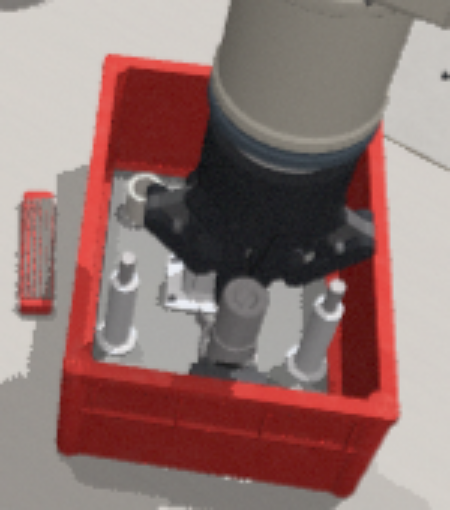

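There is a hard stop at 12 N. I back off, rise clear and look.

```bash
python3 -m inch '[{"gripper":0,"tx":0.004,"ty":0,"tz":0,"spin":0},{"gripper":0,"tx":0.01,"ty":0,"tz":0,"spin":0},{"gripper":0,"tx":0.02,"ty":0,"tz":0,"spin":0},{"gripper":0,"tx":0.02,"ty":0,"tz":-0.01,"spin":0},{"gripper":0,"tx":0.015,"ty":0,"tz":-0.02,"spin":0},{"gripper":0,"tx":0.01,"ty":0,"tz":-0.03,"spin":0},{"gripper":0,"tx":0,"ty":0,"tz":-0.03,"spin":0},{"gripper":0,"tx":0,"ty":0,"tz":-0.02,"spin":0}]'
python3 sh.py
python3 - <<'E'
from h import *
c=np.load("c.npy")
P=[[86+13*np.cos(t),13*np.sin(t),172] for t in np.linspace(0,2*np.pi,16,endpoint=False)]+[[86,0,172],[68,19,115],[68,-19,115]]
for n,(r0,r1,c0,c1,k) in dict(scene=(200,350,310,430,4),wrist=(60,330,130,410,2)).items():
    f=grab_frame(n);img=f["pixels"][:,:,::-1].copy()
    cv2.imwrite(f"pics/e_{n}.png",img)
    a=cv2.resize(img[r0:r1,c0:c1],None,fx=k,fy=k,interpolation=cv2.INTER_CUBIC)
    b=a.copy()
    for q in proj(f,n,c2w(c,P)): cv2.circle(b,tuple(np.int32((q-[c0,r0]+.5)*k)),1,(0,255,255),-1)
    cv2.imwrite(f"pics/ez_{n}.png",b)
E
```

```text
clock: 32.2
eef_pos: [568.9, 12.0, 233.4]
tcp_rot: [3.141, -0.0, 0.507]
contact_force: [0.1, 0.0, 0.0]
opening: 0.002
clock 32.2 crate pos [-1.110e+01  1.000e-01  2.334e+02] rot [179.97  -0.    29.03] F [0.1 0.  0. ] open 0.002
```

View pics/ez_scene.png

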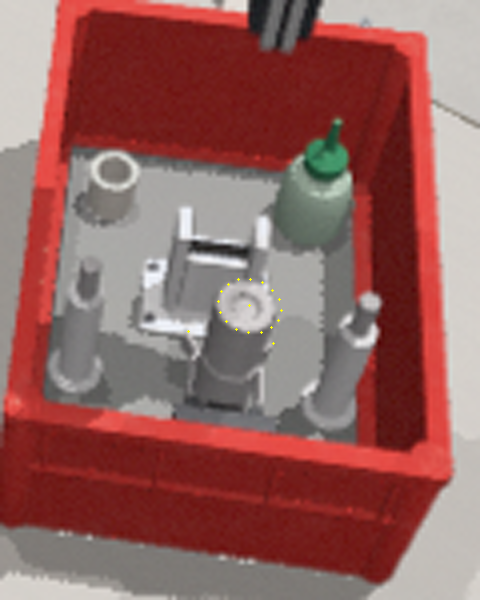

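View pics/ez_wrist.png

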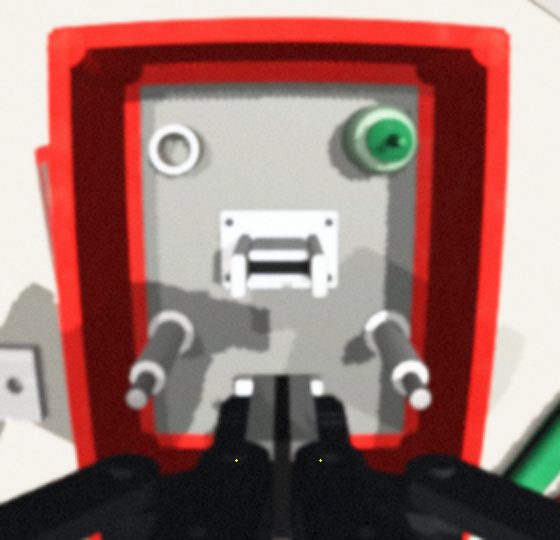

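In the scene view the bar's top ring matches the predicted upright and home circle within about 1 px (centre at zoom (246,305) against (250,306)). I move over to the +x side for a wrist view of the jaws.

```bash
python3 -m inch '[{"gripper":0,"tx":0,"ty":0,"tz":-0.03,"spin":0},{"gripper":0,"tx":-0.01,"ty":0,"tz":-0.02,"spin":0},{"gripper":0,"tx":-0.025,"ty":0,"tz":0,"spin":0},{"gripper":0,"tx":-0.025,"ty":0,"tz":0,"spin":0},{"gripper":0,"tx":-0.025,"ty":0,"tz":0,"spin":0},{"gripper":0,"tx":-0.025,"ty":0,"tz":0,"spin":0},{"gripper":0,"tx":-0.025,"ty":0,"tz":0,"spin":0},{"gripper":0,"tx":-0.02,"ty":0,"tz":0,"spin":0}]'
python3 sh.py
python3 - <<'E'
from h import *
c=np.load("c.npy")
P=[[86+13*np.cos(t),13*np.sin(t),172] for t in np.linspace(0,2*np.pi,16,endpoint=False)]+[[86,0,172],[68,19,115],[68,-19,115]]
for n,(r0,r1,c0,c1,k) in dict(wrist=(100,350,150,400,2.3)).items():
    f=grab_frame(n);img=f["pixels"][:,:,::-1].copy()
    cv2.imwrite(f"pics/f_{n}.png",img)
    b=cv2.resize(img[r0:r1,c0:c1],None,fx=k,fy=k,interpolation=cv2.INTER_CUBIC)
    for q in proj(f,n,c2w(c,P)): cv2.circle(b,tuple(np.int32((q-[c0,r0]+.5)*k)),1,(0,255,255),-1)
    cv2.imwrite(f"pics/fz_{n}.png",b)
E
```

```text
clock: 33.1
eef_pos: [430.8, -63.9, 280.5]
tcp_rot: [-3.14, 0.002, 0.506]
contact_force: [0.4, 0.0, 0.6]
opening: -0.001
clock 33.1 crate pos [146.4  -0.3 280.5] rot [-1.7993e+02  1.3000e-01  2.8990e+01] F [0.4 0.  0.6] open -0.001
```

View pics/f_wrist.png

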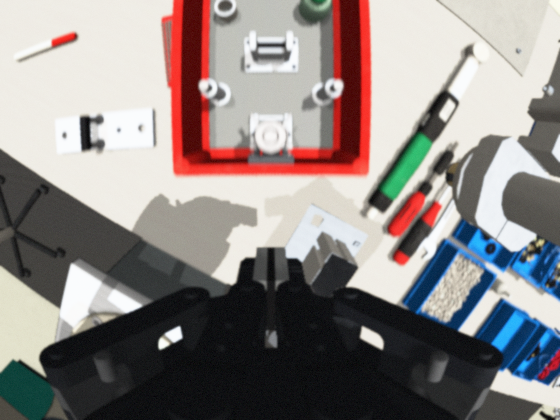

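View pics/fz_wrist.png

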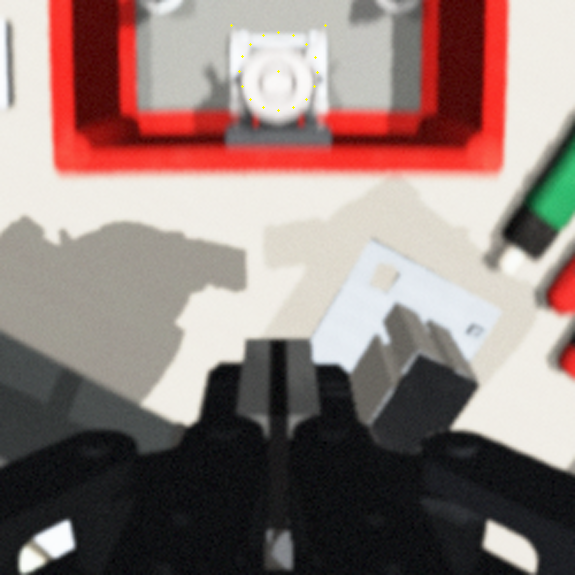

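Seen from above, the bar's top ring at zoom (278,82) is centred between the jaws. The jaw tips at (233,35) and (323,35) sit in front of it, closed and symmetric. Ring and jaws show the same small calibration shift of about 10 px, so the bar is home relative to the clip. The plate, bottle, sleeve and marker are in place, so I hand in.

```bash
python3 -c "
from rig import *
print(sense()['contact_force'],sense()['clock']);print(sign_off())"
```

```text
[-2.43943408 -0.83183767 -0.1723055 ] 33.15
the job is handed in; nothing more can be done
None
```

The job is handed in at 33 s: the plate is flat on the bench with its handle up, and the spindle stands upright in the clip by itself.

- **Plate:** I lifted it straight up and level off the dowels and laid it at about (378, 176) mm.
- **Tipping the spindle:** I swung it up in a light 35 N pivot grip. Near upright the bar slid in the pads and leaned on the clip about 3° short, so I let go.
- **Pressing home:** I pushed it with closed fingers just above the jaws. The push force rose to about 3 N, fell to zero as the bar went in, then met a hard stop at about 12 N.

**Last checks:**
- With the robot clear, the scene camera put the spindle's top within about 1 mm of the predicted upright, home position.
- The wrist view was about 4 mm off that prediction. The jaw tips showed nearly the same offset (about 3 mm), so I put it down to that camera's calibration.
- The jaws look closed and even on both sides of the spindle.
- The jaw angles could not be measured directly; that the spindle is fully home rests on the push forces and the pictures.
- The bottle, sleeve, hex keys, tape and marker looked undisturbed in the pictures.

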